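# Load the pastry dolly and wheel it to the collection bay

## Task

Stack all the pastry trays that are on the counter on the little dolly, each seated fully down with its notch over the key of the one below, and put the cover on top, seated the same way. Then push the dolly forwards, handle end last, without lifting it, until all four castors trail straight behind their pins; steer it into the taped bay and leave it standing inside the tape and parallel to it, its front towards the closed end and its castors still trailing, with the load still seated. Leave the sugar jar, the paper cups and the napkin box alone.

Things in the scene. Friction and masses are not known exactly. Their poses are not given: they have to be found in the camera images.
- dolly: grey four-wheeled dolly, 0.9 kg, unbraked: rolls and turns at a touch. Origin at wheel-underside level, under the middle of the deck opening; z up, x forwards. Deck: open frame, x -135 to +85, y -60 to +60 mm, top at z = 45; its opening, 148 x 100 mm, takes a tray's foot. Seated on it, trays' origins are at z = 39, 79, 119, 159 mm, axes as the dolly's
- dolly_bar (a point): middle of the dolly's rubber handle bar, carried by two posts at its rear: 14 mm thick (dolly x), 108 long (dolly y), 14 high, at x = -122 mm, 245 mm above the counter; axes as the dolly's. Can be pinched from above; the stack stays 30 mm clear of it
- dolly_front (a point): middle of the dolly's front edge, 85 mm ahead of its origin, 39 mm up. A key tongue 24 mm wide (y), 6 thick, 8 high stands on the front bar of the deck at x = 74 to 80 mm
- castor_fl_axle (a point): axle of the dolly's front left castor (28 mm wheel), 14 mm above the counter. The castor swivels freely about an upright pin at x = 60, y = 42 mm in the dolly's frame; the axle is 14 mm from the pin, and straight behind it (towards dolly -x) when the castor trails
- castor_fr_axle (a point): axle of the dolly's front right castor (28 mm wheel), 14 mm above the counter. The castor swivels freely about an upright pin at x = 60, y = -42 mm in the dolly's frame; the axle is 14 mm from the pin, and straight behind it (towards dolly -x) when the castor trails
- castor_rl_axle (a point): axle of the dolly's rear left castor (28 mm wheel), 14 mm above the counter. The castor swivels freely about an upright pin at x = -100, y = 42 mm in the dolly's frame; the axle is 14 mm from the pin, and straight behind it (towards dolly -x) when the castor trails
- castor_rr_axle (a point): axle of the dolly's rear right castor (28 mm wheel), 14 mm above the counter. The castor swivels freely about an upright pin at x = -100, y = -42 mm in the dolly's frame; the axle is 14 mm from the pin, and straight behind it (towards dolly -x) when the castor trails
- tray_1: blue pastry tray, 160 (own x) x 112 (y) x 46 mm to the rim, about 0.25 kg, 6 mm walls; its chocolate slices stay in place. 3 or 4 such trays are present. Origin: centre of the underside, z up, x to the keyed front end. A foot 140 x 92 mm reaches 6 mm below the walls and drops into the opening (148 x 100 mm) below; the walls rest on that rim: each tray adds 40 mm
- tray_2: same as tray_1. Keying of all trays: a tongue 24 mm wide, 6 thick, 8 high stands on the rim in the middle of the front (+x) end wall; the underside of that wall has a notch 32 mm wide, 12 high, for the tongue below. The back end has neither: the wrong way round a tray rides up on the tongue and is not seated
- tray_3: same as tray_1. Grip of all trays: a partition 10 mm thick along own x at y = 0, from the inner floor (z = 9 mm) up to z = 39, with 45 mm free on both sides. Grip it in mid-length (free for 30 mm each way), TCP 32 mm above the origin
- tray_4: same as tray_1
- cover: blue cover for the top tray, 160 (own x) x 112 mm, 0.18 kg: 6 mm plate (top at z = 12) over a foot like a tray's (140 x 92 x 6 mm); seated, it is 40 mm above the top tray's origin. Origin: centre of the underside, z up, x to the front edge, which has a notch 32 mm wide, 10 deep, for the tongue below. Grip bar on top along own x: 60 long, 12 wide, z = 12 to 40 mm
- bay: parking bay: a U of black tape 20 mm wide, flat on the counter. Origin: where the dolly's origin belongs; x points to the closed end and is the way the dolly faces. Inside edges: closed end at x = 105 mm, sides at y = -85 and +85 mm; open at the rear (tape ends at x = -155)
- sugar_jar: glass jar with a steel cap, 66 mm wide, 100 mm high, bystander; origin under its centre
- cup_stack: stack of paper cups, 77 mm wide, 107 mm high, bystander; origin under its centre
- napkin_box: steel napkin box 90 x 130 x 70 mm, bystander; origin under its centre
Not all that is in view belongs to the job. Leave any black look-alike of the tray_3 alone.

How it is judged:
By the outcome, as a careful person would: the job done as asked, in the order asked, and still so for the second after the job is handed in, with the robot touching nothing.
Of tray_1, tray_2, tray_3, tray_4 only 3 to 4 are there at a start; the rules pass over those that are not, and their reading is None.
At some moment in a run one of tray_1, tray_2, tray_3, tray_4, cover, dolly may be knocked a few centimetres aside while the robot is not near it.
It also fails if it takes over 208 s, if anything falls off the work surface, if the arm or the gripper's body presses on something with over 40 N, if the wrist force passes 120 N, or if a joint passes its speed limit or range.

## Robot

A 7-joint arm with a two-finger parallel gripper is mounted at the origin on the work surface. World frame = base frame: x ahead of the robot, y to its left, z up, the work surface at z = 0. Lengths are in m, angles in rad, forces in N, time in s.
With the tool pointing down it reaches from about 0.4 to 0.875 m from the base axis. Payload 6.5 kg.
Tool frame: the origin (TCP) lies between the finger pads, 19 mm behind the fingertips; this is the grasp point; z points along the fingers, y is the line along which they close (so a half turn about z gives the same grasp; the last joint's range is limited). The gripper opens to 88 mm and grips with 3 to 60 N. Pads are 18 mm wide; open, the fingers measure 123 mm over their backs; the gripper's body (75 mm by 187 mm) begins 45 mm behind the grasp point.
Start: joints at [-1.357, 0.536, -0.004, 1.538, 0.003, 1.067, -0.071], TCP at [0.18, 0.625, 0.257] pointing down, gripper open.
Joint ranges: [-2.7, 2.7], [-0.37, 2.16], [-1.27, 1.26], [0.24, 2.4], [-1.31, 4.45], [0.19, 1.91], [-2.76, 2.76]. Speed limits (rad/s): [2.39, 2.39, 3.14, 3.14, 3.14, 3.14, 3.14].

## Interface

Orientations are given as [roll, pitch, yaw] about the fixed x, y, z axes, in that order (R = Rz(yaw) Ry(pitch) Rx(roll)).
In Python, from bench import robot gives the robot as it stands.
- The arm moves only by the tool jog_arm, never from a script. Its argument "rows" is a list of rows, each an object with "offset": the shift along the tool's x, y, z scaled (see below), a list of three; "dr": the turn, a rotation vector about the tool's x, y, z scaled (see below), a list of three. A call has 1 to 8 rows; each row shifts and turns the commanded pose from where the row before left it, along the tool's axes as they then stand; what a row does not reach is not made up. The controller multiplies each number of a shift by 0.5 m and each number of a turn by 90 degrees. A row lasts 1/8 s, in which the tool goes at most 62.5 mm and 10.7 degrees, less where a joint would pass 70% of its speed; a pose out of reach is approached as far as the arm can. A call with a number of a shift or a turn outside -1 to 1 is refused whole. A call with a gripper value outside its range is refused whole. "grip" is the closure, from -1 (fully open) to 1 (shut), set as the call begins (left out, the last holds). The fingers move at their own pace and stop on an object; "newtons" is the grip in N (left out, the last holds). Time passes only in rows, so rows that do not move let the fingers close. It gives the time, the measured TCP pose, the force, the opening and the grip force at its end, in the units of the state.
- robot.sense(): the state, without advancing time (a new reading comes with each control period).
- robot.get_image(name): name is "side" or "top"; returns a dict with "image" (384x512x3 uint8, red, green, blue), "fx", "fy", "cx", "cy" (pixels), "origin" and "attitude" of the camera in the world. Camera axes: x right, y down, z forward; pixel columns grow to the right and rows downward; lengths in m; the calibration is good to about 2 mm. A picture is of the moment at which its call begins. There is no depth.
- robot.finish_job(): hands the job in; it is judged then, once.
The state is a dict: "t": time; "joint_positions": joint angles; "qd": joint speeds; "effort": joint torques, N m; "tcp_pos": TCP position; "eef_rot": TCP orientation; "contact_force": force on the tool from outside, world axes, zero at the start; "ft_torque": the same for the moment, N m; "finger_gap": opening from 0.0 (shut) to 1.0 (fully open); "grasp_force": force on a finger pad.
Only numpy, scipy, OpenCV 4.12 (cv2) and the standard library are available. Lean on these libraries where they do the work, as an engineer would, in place of code of your own. Each camera call takes 0.05 s, during which the arm holds its last target. There are 200 camera calls.

## Working session

There is one attempt and no reset: what is moved stays moved. The work goes in short steps, Python scripts to look and compute and a tool call to move; the robot and the scene stay as the last step left them, time stands still between calls to the robot, and variables do not carry over. Pictures are saved under pics/ and viewed, at most 14 in all, crops included, and the job is handed in when it is done.

Besides the shell and the picture viewer there is one more tool, called after "Request:" as name(argument=value, ...) on one line, values as JSON. jog_arm: Moves the arm, as the interface text tells. Its arguments: {"type":"object","properties":{"rows":{"type":"array","items":{"type":"object","properties":{"offset":{"type":"array","items":{"type":"number","minimum":-1,"maximum":1}},"dr":{"type":"array","items":{"type":"number","minimum":-1,"maximum":1}}}}},"grip":{"type":"number"},"newtons":{"type":"number"}},"required":["rows"]}

```bash
mkdir -p pics; ls
cat > h.py <<'E'
import numpy as np, cv2, json
from scipy.spatial.transform import Rotation as R
from bench import robot
def snap(n,f):
    d=robot.get_image(n); cv2.imwrite(f'pics/{f}.png',d['image'][:,:,::-1])
    np.save(f'pics/{f}.npy',d,allow_pickle=True); return d
def load(f): return np.load(f'pics/{f}.npy',allow_pickle=True).item()
def att(d):
    a=np.array(d['attitude'],float)
    return a if a.shape==(3,3) else (R.from_euler('xyz',a).as_matrix() if a.size==3 else R.from_quat(a).as_matrix())
def ray(d,u,v,z):
    r=att(d)@np.array([(u-d['cx'])/d['fx'],(v-d['cy'])/d['fy'],1]); o=np.array(d['origin'])
    return o+r*(z-o[2])/r[2]
def proj(d,p):
    q=att(d).T@(np.array(p,float)-np.array(d['origin'])); return np.array([d['fx']*q[0]/q[2]+d['cx'],d['fy']*q[1]/q[2]+d['cy']])
E
python3 - <<'E'
from h import *
for n in('top','side'):
    d=snap(n,n+'0'); print({k:v for k,v in d.items() if k!='image'})
    cv2.imwrite(f'pics/{n}0b.png',cv2.resize(d['image'][:,:,::-1],(800,600),interpolation=cv2.INTER_CUBIC))
print(robot.sense())
E
```

```text
pics
{'fx': 431.04751540654814, 'fy': 431.04751540654814, 'cx': 267.7315295362816, 'cy': 188.34937026756387, 'origin': array([0.35264083, 0.0480293 , 1.63924437]), 'attitude': array([-3.04771249, -0.01562318, -1.55048551])}
{'fx': 462.49007469168436, 'fy': 462.49007469168436, 'cx': 260.04123148217616, 'cy': 195.2050982209361, 'origin': array([-0.53749958,  1.03958593,  1.10255634]), 'attitude': array([-2.13570273, -0.02297607, -2.32335587])}
{'t': 0.1, 'joint_positions': array([-1.35718658,  0.53706371, -0.00444454,  1.53875527,  0.00259985,
        1.06728668, -0.07120032]), 'qd': array([-0.00018629, -0.00040264,  0.00069956, -0.00226775,  0.00126299,
        0.00041689,  0.00033377]), 'effort': array([ 2.26008851e-03, -5.72073627e+01,  9.93655734e-01, -2.52227801e+01,
       -5.61190385e-02,  1.35226003e-02,  5.68865710e-05]), 'tcp_pos': array([0.17937685, 0.62422537, 0.25665134]), 'eef_rot': array([-3.14008935e+00,  1.08629162e-04,  2.86185936e+00]), 'contact_force': array([ 0.45589485,  0.03994168, -0.30549673]), 'ft_torque': array([-0.03089565, -0.04763173, -0.01552427]), 'grasp_force': 0.0, 'finger_gap': 0.9964962503131846}
```

View pics/top0b.png

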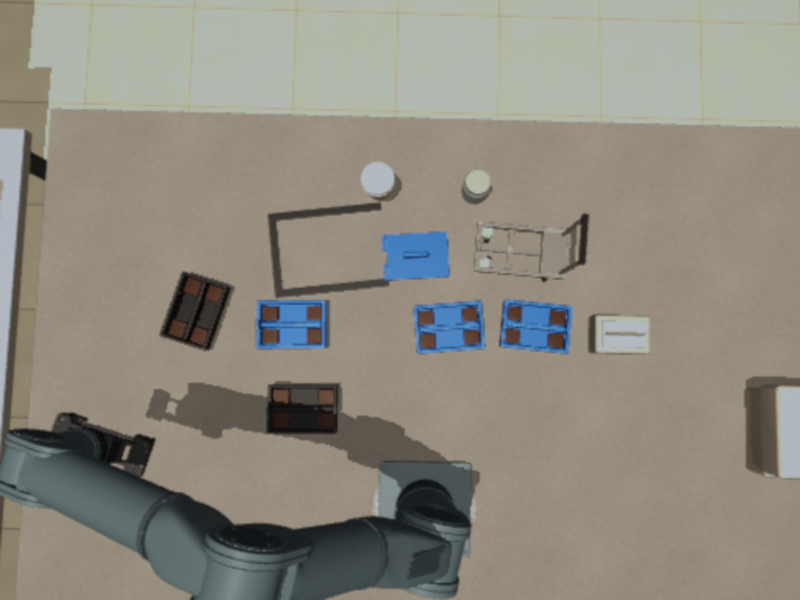

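View pics/side0b.png

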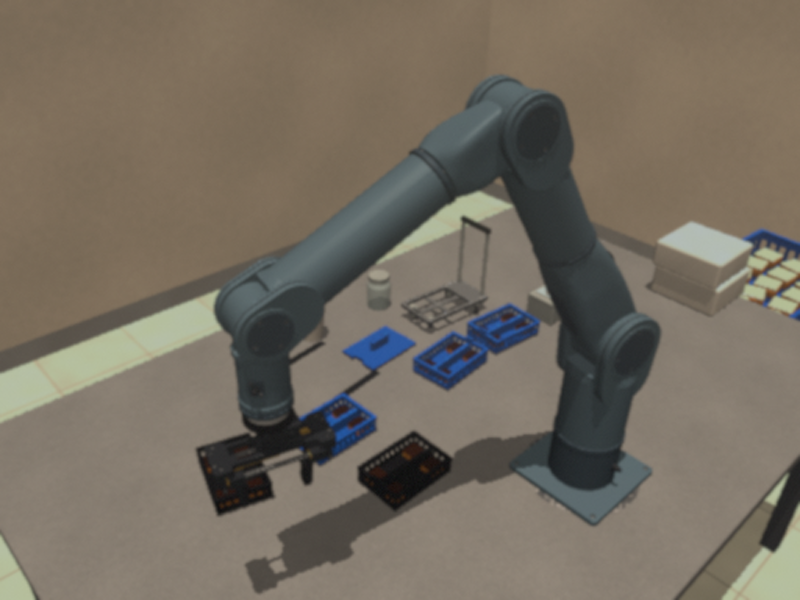

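The top view shows three blue trays at (291,324), (449,327) and (536,327) in the 800-px picture. The cover is at (417,255), the dolly at about (520,250) with its handle to the right, and the bay's closed end is to the left at x≈275. The two black trays are decoys. I'll enlarge the view.

Run:
```python
from h import *
im=load('top0')['image'][:,:,::-1]
a=im[120:240,155:355]; cv2.imwrite('pics/cropA.png',cv2.resize(a,None,fx=4,fy=4,interpolation=cv2.INTER_CUBIC))
a=im[130:190,295:385]; cv2.imwrite('pics/cropB.png',cv2.resize(a,None,fx=8,fy=8,interpolation=cv2.INTER_CUBIC))
```

```text
(no output)
```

View pics/cropA.png

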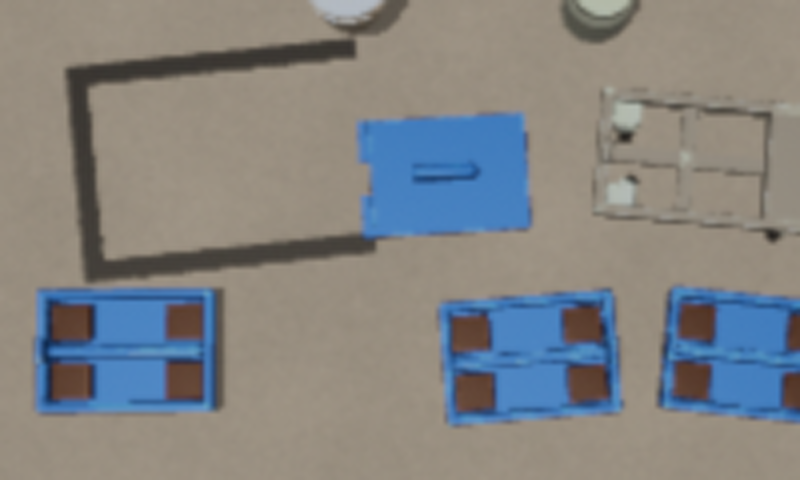

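View pics/cropB.png

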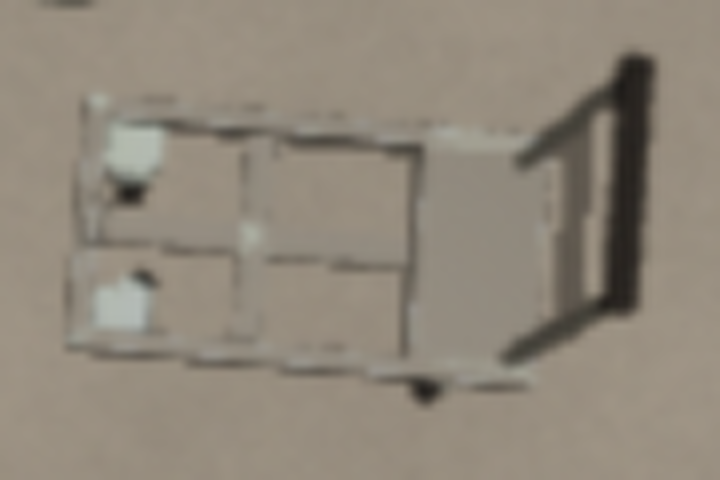

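```bash
cat >> h.py <<'E'
from scipy.optimize import minimize
def bluemask(d):
    h=cv2.cvtColor(d['image'],cv2.COLOR_RGB2HSV); return ((h[...,0]>98)&(h[...,0]<125)&(h[...,1]>120)&(h[...,2]>60)).astype(np.uint8)
def hull(d,p,zs,L=.16,W=.112):
    c,s=np.cos(p[2]),np.sin(p[2])
    P=[proj(d,[p[0]+c*a*L/2-s*b*W/2,p[1]+s*a*L/2+c*b*W/2,z]) for a in(-1,1) for b in(-1,1) for z in zs]
    return cv2.convexHull(np.array(P,np.float32))[:,0]
def fit(views,p0,zs):
    # views: list of (d, filled mask)
    def cost(p):
        e=0
        for d,m in views:
            S=8;H=hull(d,p,zs); r=np.zeros(m.shape,np.uint8)
            big=np.zeros((m.shape[0]*2,m.shape[1]*2),np.uint8)
            cv2.fillPoly(big,[np.round((H+.5)*2*16-8).astype(np.int32)],255,cv2.LINE_AA,4)
            r=cv2.resize(big,m.shape[::-1],interpolation=cv2.INTER_AREA)/255.
            e+=np.abs(r-m).sum()
        return e
    p0=np.array(p0,float)
    sim=np.array([p0,p0+[.015,0,0],p0+[0,.015,0],p0+[0,0,.08]])
    r=minimize(cost,p0,method='Nelder-Mead',options=dict(initial_simplex=sim,xatol=1e-5,fatol=.05,maxiter=400)); return r.x,r.fun
def comp(d,u,v,k=0):
    m=bluemask(d); n,l=cv2.connectedComponents(cv2.morphologyEx(m,cv2.MORPH_CLOSE,np.ones((3,3),np.uint8)))
    lab=l[int(v)-2:int(v)+3,int(u)-2:int(u)+3]; lab=np.bincount(lab[lab>0]).argmax()
    c,_=cv2.findContours((l==lab).astype(np.uint8),cv2.RETR_EXTERNAL,cv2.CHAIN_APPROX_NONE)
    o=np.zeros_like(m); 
    cv2.drawContours(o,[max(c,key=cv2.contourArea)],-1,1,-1); return o
E
python3 - <<'E'
from h import *
d=load('top0');s=load('side0')
for n,u,v,zs in(('A',186,207,(0.006,.046)),('B',287,209,(0.006,.046)),('C',343,209,(0.006,.046)),('cover',255,163.5,(.006,.012))):
    g=ray(d,u,v,.04); m=comp(d,u,v); x,f=fit([(d,m)],[g[0],g[1],np.pi/2],zs); print(n,g.round(3),x.round(4),np.degrees(x[2]).round(1),round(f,1),m.sum(),np.hypot(*x[:2]).round(3),proj(s,[x[0],x[1],.04]).round(0))
print('bar',[ray(d,295+u/8,130+v/8,.252) for u,v in((636,62),(622,308))])
print('deck front corners',[ray(d,295+u/8,130+v/8,.045) for u,v in((88,98),(72,345))])
# bay corners inner: crop A
print('bay',[ray(d,155+u/4,120+v/4,0).round(4) for u,v in((87,82),(102,265),(355,55),(373,238))])
im=s['image'][:,:,::-1]
a=im[180:300,185:355]; cv2.imwrite('pics/cropS.png',cv2.resize(a,None,fx=4.7,fy=4.7,interpolation=cv2.INTER_CUBIC))
E
```

```text
A [0.428 0.327 0.04 ] [0.4281 0.3281 1.5875] 91.0 93.6 1325 0.539 [212. 271.]
B [ 0.428 -0.047  0.04 ] [ 0.4284 -0.0477  1.6736] 95.9 79.9 1279 0.431 [288. 227.]
C [ 0.433 -0.255  0.04 ] [ 0.4352 -0.2563  1.4965] 85.7 94.7 1306 0.505 [322. 207.]
cover [0.596 0.076 0.04 ] [0.6031 0.0369 1.7093] 97.9 150.5 1136 0.604 [242. 216.]
bar [array([ 0.65808742, -0.31797152,  0.252     ]), array([ 0.55611767, -0.31194048,  0.252     ])]
deck front corners [array([ 0.68036796, -0.11410433,  0.045     ]), array([ 0.56325959, -0.10803   ,  0.045     ])]
bay [array([0.6848, 0.3793, 0.    ]), array([0.5083, 0.358 , 0.    ]), array([0.7173, 0.1225, 0.    ]), array([0.5399, 0.1008, 0.    ])]
```

View pics/cropS.png

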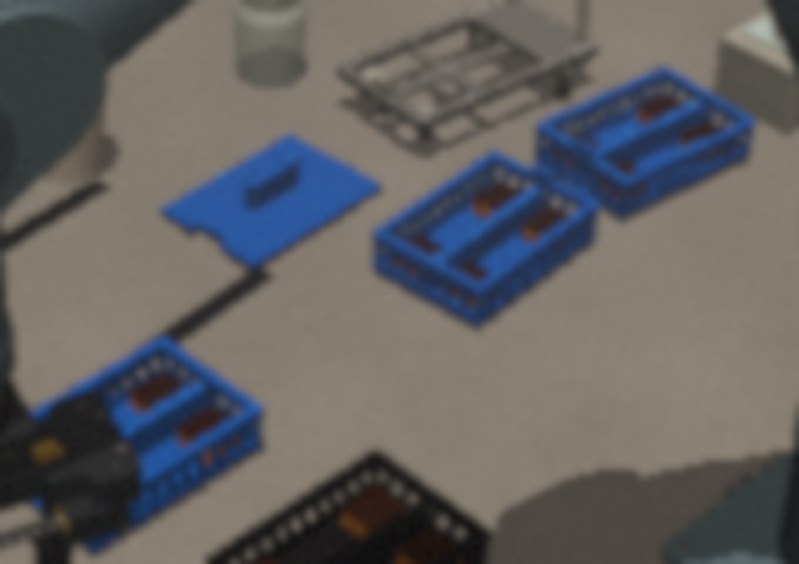

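Run:
```python
from h import *
d=load('top0');s=load('side0')
im=d['image'][:,:,::-1]; si=s['image'][:,:,::-1]
f=lambda a,w,h:cv2.resize(a,(w,h),interpolation=cv2.INTER_CUBIC)
t=np.hstack([f(im[188:228,160:215],400,300),f(im[188:228,262:315],400,300)])
b=np.hstack([f(im[188:228,316:371],400,300),f(np.ascontiguousarray(si[190:252,262:350]),400,300)])
cv2.imwrite('pics/cropT.png',np.vstack([t,b]))
x=ray(d,266,163,.012); m=comp(d,266,163); print(x,fit([(d,m)],[x[0],x[1],1.65],(.006,.012)))
```

```text
[0.60328468 0.03429544 0.012     ] (array([0.60288337, 0.03542902, 1.66098279]), np.float64(133.24705882352941))
```

View pics/cropT.png

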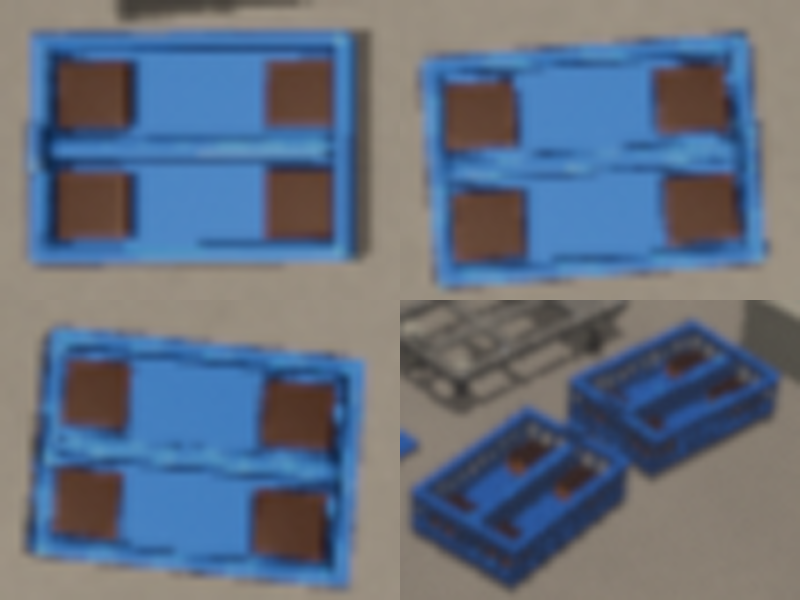

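Tray A's tongue shows on its left end, at (42,145) in this crop. The other two are unclear, so I'll sample the side image where a tongue would stand.

Run:
```python
from h import *
np.set_printoptions(linewidth=200)
for cam in('side0','top0'):
  d=load(cam); I=d['image'].astype(np.float32); 
  for n,p in dict(A=(.4281,.3281,1.5875),B=(.4284,-.0477,1.6736),C=(.4352,-.2563,1.4965)).items():
    c,s=np.cos(p[2]),np.sin(p[2])
    for e in(1,-1):
      if cam=='side0' and n=='A' and e==1: continue
      print(cam,n,e)
      for dx in ((.074,.0775,.080) if cam[0]=='s' else (.077,.080)):
       for z in ((.047,.050,.053) if cam[0]=='s' else (.05,)):
        row=[]
        for b in np.arange(-.036,.037,.006):
          u,v=proj(d,[p[0]+c*e*dx-s*b,p[1]+s*e*dx+c*b,z])
          q=cv2.getRectSubPix(I,(1,1),(float(u),float(v)))[0,0]; row.append(int(q.sum()/3))
        print(dx,z,row)
```

```text
side0 A -1
0.074 0.047 [76, 78, 79, 77, 76, 76, 77, 77, 73, 72, 76, 76, 76]
0.074 0.05 [83, 87, 88, 87, 86, 86, 84, 87, 85, 85, 84, 85, 84]
0.074 0.053 [84, 94, 98, 98, 96, 96, 95, 96, 96, 96, 95, 95, 95]
0.0775 0.047 [89, 94, 94, 91, 92, 91, 91, 91, 92, 90, 91, 89, 89]
0.0775 0.05 [89, 101, 103, 101, 101, 101, 100, 101, 102, 102, 101, 100, 99]
0.0775 0.053 [85, 103, 110, 110, 109, 110, 108, 108, 108, 111, 111, 109, 108]
0.08 0.047 [98, 103, 104, 102, 102, 101, 101, 101, 103, 103, 102, 101, 100]
0.08 0.05 [95, 109, 112, 110, 109, 110, 108, 109, 111, 112, 110, 109, 108]
0.08 0.053 [85, 109, 116, 117, 115, 115, 114, 114, 116, 119, 117, 116, 114]
side0 B 1
0.074 0.047 [80, 80, 79, 77, 79, 79, 86, 93, 89, 77, 76, 76, 76]
0.074 0.05 [76, 75, 72, 72, 70, 70, 79, 92, 90, 74, 69, 68, 69]
0.074 0.053 [69, 69, 66, 61, 60, 60, 67, 87, 91, 72, 62, 60, 58]
0.0775 0.047 [79, 80, 80, 80, 79, 81, 84, 86, 87, 80, 76, 78, 80]
0.0775 0.05 [79, 81, 79, 80, 79, 79, 83, 91, 92, 82, 76, 75, 78]
0.0775 0.053 [76, 76, 74, 73, 71, 72, 75, 88, 94, 82, 70, 69, 70]
0.08 0.047 [75, 77, 75, 76, 75, 77, 78, 79, 79,
[... 2269 characters left out ...]
, 121, 122, 118, 111, 111, 113, 113, 114, 113, 114]
top0 B 1
0.077 0.05 [133, 136, 135, 123, 117, 121, 120, 127, 135, 136, 133, 123, 118]
0.08 0.05 [137, 143, 143, 134, 130, 132, 126, 132, 139, 144, 144, 138, 132]
top0 B -1
0.077 0.05 [123, 113, 113, 118, 118, 126, 122, 115, 115, 115, 121, 130, 138]
0.08 0.05 [106, 105, 117, 126, 117, 117, 112, 106, 111, 119, 128, 137, 143]
top0 C 1
0.077 0.05 [104, 98, 100, 112, 117, 123, 123, 119, 114, 101, 113, 122, 125]
0.08 0.05 [113, 112, 112, 119, 112, 104, 107, 120, 120, 114, 125, 131, 128]
top0 C -1
0.077 0.05 [131, 127, 126, 126, 125, 128, 136, 139, 132, 126, 125, 119, 127]
0.08 0.05 [139, 138, 137, 135, 133, 132, 143, 144, 141, 138, 135, 130, 133]
```

```bash
cat >> h.py <<'E'
def dollypts(p):
    c,s=np.cos(p[2]),np.sin(p[2]); return lambda x,y,z:[p[0]+c*x-s*y,p[1]+s*x+c*y,z]
E
python3 - <<'E'
from h import *
from scipy.optimize import least_squares
t=load('top0');s=load('side0')
S=lambda u,v:(185+u/4.7-.4,180+v/4.7-.4); T=lambda u,v:(295+u/8-.44,130+v/8-.44)
# (cam,pixel,dolly coords)
obs=[(s,S(340,72),(.085,-.06,.045)),(s,S(428,126),(.085,.06,.045)),(s,S(597,48),(-.135,.06,.045)),
(t,T(86,96),(.085,-.06,.045)),(t,T(70,348),(.085,.06,.045)),(t,T(532,386),(-.135,.06,.045)),
(t,T(638,55),(-.122,-.054,.252)),(t,T(621,312),(-.122,.054,.252))]
def res(p,cams=None):
    f=dollypts(p); return np.concatenate([proj(d,f(*q))-px for d,px,q in obs if cams is None or d is cams])
for c in(None,t,s):
    r=least_squares(res,[.615,-.195,1.51],args=(c,)); print(r.x.round(4),np.degrees(r.x[2]).round(2)); 
    print(r.fun.reshape(-1,2).round(1).tolist())
for n,zs,x in(('B',(.006,.046),(.4284,-.0477,1.6736)),('C',(.006,.046),(.4352,-.2563,1.4965)),('cover',(.006,.012),(.6029,.0354,1.661))):
    u,v=proj(s,[x[0],x[1],.02 if n!='cover' else .012]); m=comp(s,u,v); print(n,m.sum(),fit([(s,m)],x,zs))
E
```

```text
[ 0.6164 -0.1926  1.5151] 86.81
[[-0.9, -0.7], [-1.1, 0.1], [0.6, -0.4], [-0.1, 0.5], [-0.3, 0.6], [0.6, 0.4], [0.0, -0.3], [0.4, 0.1]]
[ 0.6177 -0.1923  1.5055] 86.26
[[-0.0, -0.0], [-0.5, 0.0], [0.4, 0.4], [0.0, -0.3], [0.1, 0.0]]
[ 0.6138 -0.1924  1.5406] 88.27
[[-0.5, -0.1], [-0.1, 0.5], [0.6, -0.6]]
B 1836 (array([ 0.43309077, -0.05674736,  1.76122473]), np.float64(936.6980392156862))
C 1836 (array([ 0.4369149 , -0.25071327,  1.57909904]), np.float64(1081.3882352941177))
cover 618 (array([0.60628719, 0.03242345, 1.6422925 ]), np.float64(111.38823529411764))
```

```bash
cat >> h.py <<'E'
def plan(*tg,step=.05,dstep=9.,start=None):
    """tg: (x,y,z,yawdeg[,step]) waypoints; prints rows in compact form"""
    if start is None:
        s=robot.sense(); start=(*s['tcp_pos'],np.degrees(s['eef_rot'][2]))
    p=np.array(start[:3],float); a=start[3]
    for g in tg:
        st=g[4] if len(g)>4 else step
        q=np.array(g[:3]); dyaw=(g[3]-a+180)%360-180 if len(g)<6 else g[5]
        n=max(1,int(np.ceil(max(np.linalg.norm(q-p)/st,abs(dyaw)/dstep))))
        rows=[];p0=p.copy();a0=a;pc=p.copy();ac=np.radians(a)
        for i in range(1,n+1):
            w=p0+(q-p0)*i/n-pc
            c,s_=np.cos(ac),np.sin(ac)
            o=np.round(np.array([c*w[0]+s_*w[1],s_*w[0]-c*w[1],-w[2]])/.5,3); r=round(-dyaw/n/90,4)
            rows.append({"offset":[float(v)+0. for v in o],"dr":[0,0,r]})
            o=o*.5; pc=pc+[c*o[0]+s_*o[1],s_*o[0]-c*o[1],-o[2]]; ac-=np.radians(r*90)
        p=pc;a=np.degrees(ac)
        print('->',np.round(g,3),n)
        for k in range(0,n,8): print(json.dumps(rows[k:k+8]).replace(' ',''))
E
python3 - <<'E'
from h import *
plan((.428,.328,.15,91.),(.428,.328,.032,91,.03))
E
```

```text
-> [ 0.428  0.328  0.15  91.   ] 9
[{"offset":[-0.071,-0.048,0.024],"dr":[0,0,0.0901]},{"offset":[-0.078,-0.037,0.023],"dr":[0,0,0.0901]},{"offset":[-0.082,-0.027,0.024],"dr":[0,0,0.0901]},{"offset":[-0.084,-0.014,0.024],"dr":[0,0,0.0901]},{"offset":[-0.086,-0.002,0.024],"dr":[0,0,0.0901]},{"offset":[-0.086,0.009,0.023],"dr":[0,0,0.0901]},{"offset":[-0.083,0.022,0.024],"dr":[0,0,0.0901]},{"offset":[-0.079,0.033,0.024],"dr":[0,0,0.0901]}]
[{"offset":[-0.074,0.045,0.023],"dr":[0,0,0.0901]}]
-> [4.28e-01 3.28e-01 3.20e-02 9.10e+01 3.00e-02] 4
[{"offset":[0.0,0.0,0.059],"dr":[0,0,-0.0]},{"offset":[0.0,0.0,0.059],"dr":[0,0,-0.0]},{"offset":[0.0,0.0,0.059],"dr":[0,0,-0.0]},{"offset":[0.0,-0.001,0.059],"dr":[0,0,-0.0]}]
```

Request:
jog_arm(rows=[{"offset": [-0.071,-0.048,0.024],"dr": [0,0,0.09]},{"offset": [-0.078,-0.037,0.023],"dr": [0,0,0.09]},{"offset": [-0.082,-0.027,0.024],"dr": [0,0,0.09]},{"offset": [-0.084,-0.014,0.024],"dr": [0,0,0.09]},{"offset": [-0.086,-0.002,0.024],"dr": [0,0,0.09]},{"offset": [-0.086,0.009,0.023],"dr": [0,0,0.09]},{"offset": [-0.083,0.022,0.024],"dr": [0,0,0.09]},{"offset": [-0.079,0.033,0.024],"dr": [0,0,0.09]}], grip=0.25, newtons=30)

```text
t: 1.1
tcp_pos: [0.4011, 0.3602, 0.1619]
eef_rot: [-3.141, 0.0, 1.726]
contact_force: [0.9, 0.8, 0.1]
finger_gap: 0.374
grasp_force: 0.0
```

Request:
jog_arm(rows=[{"offset": [-0.074,0.045,0.023],"dr": [0,0,0.09]},{}])

```text
validation failed for argument at $.ro...
```

Request:
jog_arm(rows=[{"offset": [-0.074,0.045,0.023],"dr": [0,0,0.09]},{"offset": [0,0,0],"dr": [0,0,0]}])

```text
t: 1.35
tcp_pos: [0.4304, 0.3245, 0.15]
eef_rot: [-3.141, 0.003, 1.583]
contact_force: [0.2, 1.5, 0.5]
finger_gap: 0.379
grasp_force: 0.0
```

```bash
cat > look.py <<'E'
from h import *
import sys
# usage: look.py tag name,x,y,yaw,kind ...   refits blue objects in the top view near given poses
def near(d,x,y,yaw,kind):
    zs=(.006,.046) if kind=='t' else (.006,.012)
    u,v=proj(d,[x,y,zs[1]]); best=None
    m=comp(d,u,v); return fit([(d,m)],[x,y,yaw],zs),m.sum()
E
python3 - <<'E'
from look import *
d=snap('top','top1')
for x,y,w,k in((.4281,.3281,1.5875,'t'),(.4284,-.0477,1.6736,'t'),(.4352,-.2563,1.4965,'t'),(.6029,.0354,1.661,'c')):
    try:(p,f),n=near(d,x,y,w,k); print(p.round(4),np.degrees(p[2]).round(1),round(f),n)
    except Exception as e: print(x,y,e)
s=robot.sense(); print(s['tcp_pos'],s['eef_rot'],s['joint_positions'],s['contact_force'])
plan((.428,.328,.032,91,.03))
E
```

```text
[0.4279 0.3233 1.5944] 91.4 727 691
[ 0.4304 -0.0471  1.6757] 96.0 80 1278
[ 0.4352 -0.2563  1.4965] 85.7 97 1304
[0.6029 0.0354 1.6611] 95.2 135 1134
[0.42905545 0.32694961 0.15041941] [-3.14101808e+00  1.39129224e-03  1.58713997e+00] [-0.98528773  0.51408583  0.32392902  1.9295205  -0.2343247   0.73564124
 -0.50913929] [-0.92635717  0.7445518   0.97054294]
-> [4.28e-01 3.28e-01 3.20e-02 9.10e+01 3.00e-02] 4
[{"offset":[0.001,-0.001,0.059],"dr":[0,0,-0.0002]},{"offset":[0.0,0.0,0.059],"dr":[0,0,-0.0002]},{"offset":[0.001,-0.001,0.06],"dr":[0,0,-0.0002]},{"offset":[0.0,0.0,0.059],"dr":[0,0,-0.0002]}]
```

Request:
jog_arm(rows=[{"offset": [0,0,0.059],"dr": [0,0,0]},{"offset": [0,0,0.059],"dr": [0,0,0]},{"offset": [0,0,0.059],"dr": [0,0,0]},{"offset": [0,0,0.059],"dr": [0,0,0]},{"offset": [0,0,0],"dr": [0,0,0]}])

```text
t: 2.02
tcp_pos: [0.4264, 0.3289, 0.0314]
eef_rot: [-3.138, 0.002, 1.592]
contact_force: [-0.4, -0.7, 0.5]
finger_gap: 0.377
grasp_force: 0.0
```

Request:
jog_arm(rows=[{"offset": [0,0,0],"dr": [0,0,0]},{"offset": [0,0,0],"dr": [0,0,0]},{"offset": [0,0,0],"dr": [0,0,0]},{"offset": [0,0,0],"dr": [0,0,0]}], grip=1, newtons=40)

```text
t: 2.52
tcp_pos: [0.4286, 0.3292, 0.034]
eef_rot: [3.141, -0.001, 1.59]
contact_force: [-2.0, 0.4, 8.0]
finger_gap: 0.111
grasp_force: 40.0
```

Request:
jog_arm(rows=[{"offset": [0,0,-0.04],"dr": [0,0,0]},{"offset": [0,0,-0.06],"dr": [0,0,0]},{"offset": [0,0,-0.08],"dr": [0,0,0]},{"offset": [0,0,-0.1],"dr": [0,0,0]},{"offset": [0,0,0],"dr": [0,0,0]}])

```text
t: 3.15
tcp_pos: [0.4308, 0.3298, 0.1773]
eef_rot: [3.136, -0.006, 1.589]
contact_force: [0.3, 0.8, -3.9]
finger_gap: 0.109
grasp_force: 40.0
```

Run:
```python
from h import *
s=robot.sense(); print(s['t'],s['tcp_pos'],s['eef_rot'],s['finger_gap'],s['contact_force'],s['grasp_force'])
d=snap('top','top2'); z=s['tcp_pos'][2]-.032
m=comp(d,*proj(d,[s['tcp_pos'][0],s['tcp_pos'][1]+.05,z+.046])); print(m.sum())
plan((.617,-.19,.17,86.4),(.617,-.1924,.12,86.4,.03))
```

```text
3.15 [0.43075703 0.32977261 0.17733258] [ 3.13559189 -0.00551194  1.58882949] 0.10859712037666269 [ 0.34033197  0.75067112 -3.8531513 ] 39.991693468764424Traceback (most recent call last):
  File "<stdin>", line 4, in <module>
  File "h.py", line 39, in comp
    lab=l[int(v)-2:int(v)+3,int(u)-2:int(u)+3]; lab=np.bincount(lab[lab>0]).argmax()
                                                    ~~~~~~~~~~~~~~~~~~~~~~~~~~~~~~^^
ValueError: attempt to get argmax of an empty sequence
```

Run:
```python
from h import *
plan((.617,-.19,.17,86.4),(.617,-.1924,.095,86.4,.03))
```

```text
-> [ 0.617 -0.19   0.17  86.4  ] 12
[{"offset":[-0.087,0.03,0.001],"dr":[0,0,0.0043]},{"offset":[-0.087,0.03,0.001],"dr":[0,0,0.0043]},{"offset":[-0.087,0.031,0.0],"dr":[0,0,0.0043]},{"offset":[-0.086,0.031,0.001],"dr":[0,0,0.0043]},{"offset":[-0.086,0.032,0.001],"dr":[0,0,0.0043]},{"offset":[-0.086,0.033,0.001],"dr":[0,0,0.0043]},{"offset":[-0.086,0.033,0.001],"dr":[0,0,0.0043]},{"offset":[-0.086,0.034,0.001],"dr":[0,0,0.0043]}]
[{"offset":[-0.085,0.034,0.0],"dr":[0,0,0.0043]},{"offset":[-0.085,0.035,0.001],"dr":[0,0,0.0043]},{"offset":[-0.085,0.036,0.001],"dr":[0,0,0.0043]},{"offset":[-0.084,0.036,0.001],"dr":[0,0,0.0043]}]
-> [ 6.17e-01 -1.92e-01  9.50e-02  8.64e+01  3.00e-02] 3
[{"offset":[-0.002,0.0,0.05],"dr":[0,0,0.0001]},{"offset":[-0.001,0.0,0.05],"dr":[0,0,0.0001]},{"offset":[-0.002,0.0,0.05],"dr":[0,0,0.0001]}]
```

Request:
jog_arm(rows=[{"offset": [-0.087,0.03,0.001],"dr": [0,0,0.0043]},{"offset": [-0.087,0.03,0.001],"dr": [0,0,0.0043]},{"offset": [-0.087,0.031,0],"dr": [0,0,0.0043]},{"offset": [-0.086,0.031,0.001],"dr": [0,0,0.0043]},{"offset": [-0.086,0.032,0.001],"dr": [0,0,0.0043]},{"offset": [-0.086,0.033,0.001],"dr": [0,0,0.0043]},{"offset": [-0.086,0.033,0.001],"dr": [0,0,0.0043]},{"offset": [-0.086,0.034,0.001],"dr": [0,0,0.0043]}])

```text
t: 4.2
tcp_pos: [0.5528, -0.0191, 0.1679]
eef_rot: [-3.138, 0.0, 1.535]
contact_force: [0.4, 0.0, -3.8]
finger_gap: 0.107
grasp_force: 40.0
```

Request:
jog_arm(rows=[{"offset": [-0.085,0.034,0],"dr": [0,0,0.0043]},{"offset": [-0.085,0.035,0.001],"dr": [0,0,0.0043]},{"offset": [-0.085,0.036,0.001],"dr": [0,0,0.0043]},{"offset": [-0.084,0.036,0.001],"dr": [0,0,0.0043]},{"offset": [0,0,0],"dr": [0,0,0]},{"offset": [0,0,0],"dr": [0,0,0]},{"offset": [0,0,0],"dr": [0,0,0]},{"offset": [0,0,0],"dr": [0,0,0]}])

```text
t: 5.2
tcp_pos: [0.6165, -0.1889, 0.1677]
eef_rot: [-3.141, -0.001, 1.51]
contact_force: [0.2, -0.1, -4.1]
finger_gap: 0.109
grasp_force: 40.0
```

Run:
```python
from h import *
s=robot.sense(); print(s['t'],s['tcp_pos'],s['eef_rot'],s['joint_positions'].round(2))
d=snap('top','top3'); t=snap('side','side3')
im=d['image'][:,:,::-1]; si=t['image'][:,:,::-1]
f=lambda a,w,h:cv2.resize(np.ascontiguousarray(a),(w,h),interpolation=cv2.INTER_CUBIC)
cv2.imwrite('pics/c3.png',np.hstack([f(im[120:200,285:390],400,305),f(si[140:230,245:345],400,360)[:305]]))
plan((.617,-.1924,.095,86.4,.03))
```

```text
5.2 [ 0.61647859 -0.18894401  0.16771551] [-3.14110195e+00 -6.21363858e-04  1.51002440e+00] [-0.05  0.66  0.4   1.64 -0.31  0.91  0.41]
-> [ 6.17e-01 -1.92e-01  9.50e-02  8.64e+01  3.00e-02] 3
[{"offset":[-0.002,0.0,0.049],"dr":[0,0,0.0003]},{"offset":[-0.002,0.001,0.048],"dr":[0,0,0.0003]},{"offset":[-0.002,0.0,0.049],"dr":[0,0,0.0003]}]
```

View pics/c3.png

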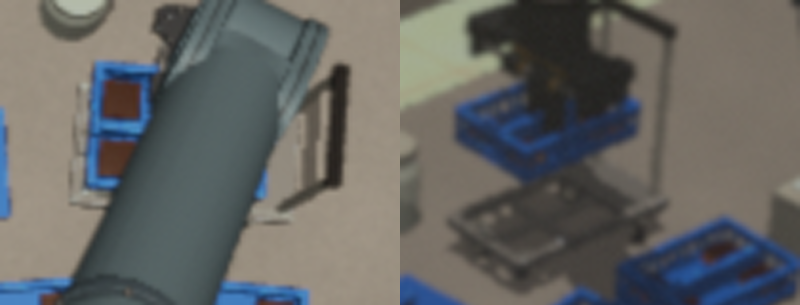

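The tray hangs over the deck, and the dolly hasn't moved. I'll lower it in steps.

Request:
jog_arm(rows=[{"offset": [-0.002,0,0.05],"dr": [0,0,0]},{"offset": [-0.002,0.001,0.05],"dr": [0,0,0]},{"offset": [-0.002,0,0.05],"dr": [0,0,0]},{"offset": [0,0,0.014],"dr": [0,0,0]},{"offset": [0,0,0],"dr": [0,0,0]},{"offset": [0,0,0],"dr": [0,0,0]}])

```text
t: 6.05
tcp_pos: [0.6177, -0.1935, 0.0871]
eef_rot: [3.14, 0.0, 1.509]
contact_force: [0.2, 0.6, -3.4]
finger_gap: 0.103
grasp_force: 40.0
```

Request:
jog_arm(rows=[{"offset": [0,0,0.01],"dr": [0,0,0]},{"offset": [0,0,0.01],"dr": [0,0,0]},{"offset": [0,0,0],"dr": [0,0,0]},{"offset": [0,0,0],"dr": [0,0,0]}])

```text
t: 6.55
tcp_pos: [0.6169, -0.1933, 0.0759]
eef_rot: [3.142, 0.0, 1.508]
contact_force: [0.1, -0.4, -3.0]
finger_gap: 0.107
grasp_force: 40.0
```

Run:
```python
from h import *
s=robot.sense(); print(s['t'],s['tcp_pos'],s['eef_rot'],s['contact_force'])
```

```text
6.55 [ 0.6169271  -0.19333567  0.07591908] [3.14156435e+00 7.07188328e-05 1.50841368e+00] [ 0.10807481 -0.39921883 -2.99103497]
```

Request:
jog_arm(rows=[{"offset": [0,0,0.005],"dr": [0,0,0]},{"offset": [0,0,0.005],"dr": [0,0,0]},{"offset": [0,0,0],"dr": [0,0,0]},{"offset": [0,0,0],"dr": [0,0,0]}])

```text
t: 7.05
tcp_pos: [0.6186, -0.194, 0.0727]
eef_rot: [3.138, 0.001, 1.508]
contact_force: [-0.0, 0.2, 7.0]
finger_gap: 0.108
grasp_force: 40.0
```

Request:
jog_arm(rows=[{"offset": [0,0,-0.001],"dr": [0,0,0]},{"offset": [0,0,0],"dr": [0,0,0]},{"offset": [0,0,0],"dr": [0,0,0]}], grip=0.25)

```text
t: 7.42
tcp_pos: [0.6168, -0.1932, 0.0713]
eef_rot: [-3.141, -0.0, 1.508]
contact_force: [-0.6, 0.0, 0.2]
finger_gap: 0.375
grasp_force: 0.0
```

Request:
jog_arm(rows=[{"offset": [0,0,-0.06],"dr": [0,0,0]},{"offset": [0,0,-0.1],"dr": [0,0,0]},{"offset": [0,0,-0.1],"dr": [0,0,0]},{"offset": [0,0.1,0],"dr": [0,0,0]},{"offset": [0,-0.1,0],"dr": [0,0,0]},{"offset": [0,-0.1,0],"dr": [0,0,0]},{"offset": [0,-0.1,0],"dr": [0,0,0]},{"offset": [0,-0.1,0],"dr": [0,0,0]}])

```text
t: 8.43
tcp_pos: [0.4655, -0.1838, 0.2013]
eef_rot: [-3.142, 0.0, 1.508]
contact_force: [-0.4, 0.1, 0.4]
finger_gap: 0.367
grasp_force: 0.0
```

```bash
cat >> look.py <<'E'
def report(tag,objs):
    d=snap('top',tag)
    for n,(x,y,w,zs) in objs.items():
        try:
            m=comp(d,*proj(d,[x,y+.015,zs[1]])); p,f=fit([(d,m)],[x,y,w],zs); print(n,p.round(4),np.degrees(p[2]).round(1),round(f),m.sum())
        except Exception as e: print(n,e)
    s=robot.sense(); print(s['t'],s['tcp_pos'].round(4),s['eef_rot'].round(3),s['contact_force'].round(1))
    return d
E
python3 - <<'E'
from look import *
report('top4',dict(B=(.4284,-.0477,1.6736,(.006,.046)),C=(.4352,-.2563,1.4965,(.006,.046)),cov=(.6029,.0354,1.661,(.006,.012)),s1=(.617,-.193,1.508,(.045,.085))))
E
```

```text
B [ 0.4304 -0.0472  1.6754] 96.0 79 1279
C attempt to get argmax of an empty sequence
cov [0.6029 0.0354 1.6611] 95.2 133 1136
s1 [ 0.6199 -0.1953  1.5577] 89.2 350 1117
8.475 [ 0.4575 -0.1837  0.2   ] [-3.133e+00 -2.000e-03  1.505e+00] [-6.2  0.1 -0.9]
```

Run:
```python
from look import *
plan((.4304,-.0472,.12,96.),(.4304,-.0472,.033,96,.03))
plan((.4304,-.0472,.035,186.),start=(.4304,-.0472,.075,96))
plan((.4304,-.0472,.11,6.,.05,-180),start=(.4304,-.0472,.11,186))
```

```text
-> [ 4.3e-01 -4.7e-02  1.2e-01  9.6e+01] 4
[{"offset":[0.067,-0.018,0.04],"dr":[0,0,-0.0272]},{"offset":[0.068,-0.015,0.04],"dr":[0,0,-0.0272]},{"offset":[0.069,-0.012,0.04],"dr":[0,0,-0.0272]},{"offset":[0.069,-0.01,0.04],"dr":[0,0,-0.0272]}]
-> [ 4.3e-01 -4.7e-02  3.3e-02  9.6e+01  3.0e-02] 3
[{"offset":[0.0,0.0,0.058],"dr":[0,0,0.0]},{"offset":[0.0,0.0,0.058],"dr":[0,0,0.0]},{"offset":[-0.001,0.0,0.058],"dr":[0,0,0.0]}]
-> [ 4.30e-01 -4.70e-02  3.50e-02  1.86e+02] 10
[{"offset":[0.0,0.0,0.008],"dr":[0,0,-0.1]},{"offset":[0.0,0.0,0.008],"dr":[0,0,-0.1]},{"offset":[0.0,0.0,0.008],"dr":[0,0,-0.1]},{"offset":[0.0,0.0,0.008],"dr":[0,0,-0.1]},{"offset":[0.0,0.0,0.008],"dr":[0,0,-0.1]},{"offset":[0.0,0.0,0.008],"dr":[0,0,-0.1]},{"offset":[0.0,0.0,0.008],"dr":[0,0,-0.1]},{"offset":[0.0,0.0,0.008],"dr":[0,0,-0.1]}]
[{"offset":[0.0,0.0,0.008],"dr":[0,0,-0.1]},{"offset":[0.0,0.0,0.008],"dr":[0,0,-0.1]}]
-> [ 4.3e-01 -4.7e-02  1.1e-01  6.0e+00  5.0e-02 -1.8e+02] 20
[{"offset":[0.0,0.0,0.0],"dr":[0,0,0.1]},{"offset":[0.0,0.0,0.0],"dr":[0,0,0.1]},{"offset":[0.0,0.0,0.0],"dr":[0,0,0.1]},{"offset":[0.0,0.0,0.0],"dr":[0,0,0.1]},{"offset":[0.0,0.0,0.0],"dr":[0,0,0.1]},{"offset":[0.0,0.0,0.0],"dr":[0,0,0.1]},{"offset":[0.0,0.0,0.0],"dr":[0,0,0.1]},{"offset":[0.0,0.0,0.0],"dr":[0,0,0.1]}]
[{"offset":[0.0,0.0,0.0],"dr":[0,0,0.1]},{"offset":[0.0,0.0,0.0],"dr":[0,0,0.1]},{"offset":[0.0,0.0,0.0],"dr":[0,0,0.1]},{"offset":[0.0,0.0,0.0],"dr":[0,0,0.1]},{"offset":[0.0,0.0,0.0],"dr":[0,0,0.1]},{"offset":[0.0,0.0,0.0],"dr":[0,0,0.1]},{"offset":[0.0,0.0,0.0],"dr":[0,0,0.1]},{"offset":[0.0,0.0,0.0],"dr":[0,0,0.1]}]
[{"offset":[0.0,0.0,0.0],"dr":[0,0,0.1]},{"offset":[0.0,0.0,0.0],"dr":[0,0,0.1]},{"offset":[0.0,0.0,0.0],"dr":[0,0,0.1]},{"offset":[0.0,0.0,0.0],"dr":[0,0,0.1]}]
```

Request:
jog_arm(rows=[{"offset": [0.067,-0.018,0.04],"dr": [0,0,-0.027]},{"offset": [0.068,-0.015,0.04],"dr": [0,0,-0.027]},{"offset": [0.069,-0.012,0.04],"dr": [0,0,-0.027]},{"offset": [0.069,-0.01,0.04],"dr": [0,0,-0.028]},{"offset": [0,0,0],"dr": [0,0,0]},{"offset": [0,0,0],"dr": [0,0,0]}])

```text
t: 9.22
tcp_pos: [0.4401, -0.0479, 0.1217]
eef_rot: [3.141, 0.001, 1.679]
contact_force: [0.3, -0.8, -0.8]
finger_gap: 0.378
grasp_force: 0.0
```

Run:
```python
from look import *
report('top5',dict(C=(.4352,-.2563,1.4965,(.006,.046)),s1=(.617,-.193,1.508,(.045,.085))))
plan((.4304,-.0472,.033,96,.03))
```

```text
C [ 0.4352 -0.2563  1.4965] 85.7 96 1305
s1 [ 0.6183 -0.1968  1.5251] 87.4 114 1353
9.275 [ 0.4402 -0.0483  0.1219] [3.140e+00 1.000e-03 1.678e+00] [ 0.6 -0.5  0.4]
-> [ 4.3e-01 -4.7e-02  3.3e-02  9.6e+01  3.0e-02] 3
[{"offset":[0.001,-0.006,0.059],"dr":[0,0,0.0006]},{"offset":[0.002,-0.007,0.06],"dr":[0,0,0.0006]},{"offset":[0.001,-0.006,0.059],"dr":[0,0,0.0006]}]
```

Request:
jog_arm(rows=[{"offset": [0.001,-0.01,0.059],"dr": [0,0,0]},{"offset": [0.001,-0.009,0.06],"dr": [0,0,0]},{"offset": [0.001,0,0.059],"dr": [0,0,0]},{"offset": [0,0,0],"dr": [0,0,0]},{"offset": [0,0,0],"dr": [0,0,0]}])

```text
t: 9.9
tcp_pos: [0.4307, -0.0476, 0.0334]
eef_rot: [3.14, 0.001, 1.678]
contact_force: [0.1, 0.6, 0.4]
finger_gap: 0.373
grasp_force: 0.0
```

Request:
jog_arm(rows=[{"offset": [0,0,0],"dr": [0,0,0]},{"offset": [0,0,0],"dr": [0,0,0]},{"offset": [0,0,0],"dr": [0,0,0]},{"offset": [0,0,0],"dr": [0,0,0]}], grip=1)

```text
t: 10.4
tcp_pos: [0.4298, -0.0469, 0.0329]
eef_rot: [3.142, -0.0, 1.679]
contact_force: [-2.5, 0.3, 7.9]
finger_gap: 0.111
grasp_force: 40.0
```

Request:
jog_arm(rows=[{"offset": [0,0,-0.03],"dr": [0,0,0]},{"offset": [0,0,-0.04],"dr": [0,0,-0.05]},{"offset": [0,0,0],"dr": [0,0,-0.1]},{"offset": [0,0,0],"dr": [0,0,-0.1]},{"offset": [0,0,0],"dr": [0,0,-0.1]},{"offset": [0,0,0],"dr": [0,0,-0.1]},{"offset": [0,0,0],"dr": [0,0,-0.1]},{"offset": [0,0,0],"dr": [0,0,-0.1]}])

```text
t: 11.4
tcp_pos: [0.4299, -0.0471, 0.0681]
eef_rot: [-3.141, 0.001, 2.706]
contact_force: [0.7, 0.1, -3.3]
finger_gap: 0.111
grasp_force: 40.0
```

Request:
jog_arm(rows=[{"offset": [0,0,0],"dr": [0,0,-0.1]},{"offset": [0,0,0],"dr": [0,0,-0.1]},{"offset": [0,0,0],"dr": [0,0,-0.1]},{"offset": [0,0,0],"dr": [0,0,-0.05]},{"offset": [0,0,0],"dr": [0,0,0]},{"offset": [0,0,0],"dr": [0,0,0]}])

```text
t: 12.15
tcp_pos: [0.4299, -0.047, 0.0677]
eef_rot: [-3.141, 0.0, -3.034]
contact_force: [0.8, 0.7, -4.3]
finger_gap: 0.11
grasp_force: 40.0
```

Request:
jog_arm(rows=[{"offset": [0,0,0.035],"dr": [0,0,0]},{"offset": [0,0,0.034],"dr": [0,0,0]},{"offset": [0,0,0],"dr": [0,0,0]},{"offset": [0,0,0],"dr": [0,0,0]}])

```text
t: 12.65
tcp_pos: [0.4299, -0.0469, 0.0331]
eef_rot: [-3.141, -0.0, -3.033]
contact_force: [-0.7, 1.1, -3.4]
finger_gap: 0.111
grasp_force: 40.0
```

Request:
jog_arm(rows=[{"offset": [0,0,0],"dr": [0,0,0]},{"offset": [0,0,0],"dr": [0,0,0]},{"offset": [0,0,0],"dr": [0,0,0]},{"offset": [0,0,-0.06],"dr": [0,0,0]},{"offset": [0,0,-0.06],"dr": [0,0,0]},{"offset": [0,0,0],"dr": [0,0,0.1]},{"offset": [0,0,0],"dr": [0,0,0.1]},{"offset": [0,0,0],"dr": [0,0,0.1]}], grip=0.25)

```text
t: 13.65
tcp_pos: [0.4299, -0.0469, 0.0932]
eef_rot: [3.141, 0.0, 2.774]
contact_force: [0.2, -0.7, -0.2]
finger_gap: 0.373
grasp_force: 0.0
```

Request:
jog_arm(rows=[{"offset": [0,0,0],"dr": [0,0,0.1]},{"offset": [0,0,0],"dr": [0,0,0.1]},{"offset": [0,0,0],"dr": [0,0,0.1]},{"offset": [0,0,0],"dr": [0,0,0.1]},{"offset": [0,0,0],"dr": [0,0,0.1]},{"offset": [0,0,0],"dr": [0,0,0.1]},{"offset": [0,0,0],"dr": [0,0,0.1]},{"offset": [0,0,0],"dr": [0,0,0.1]}])

```text
t: 14.65
tcp_pos: [0.4299, -0.0468, 0.093]
eef_rot: [3.141, -0.0, 1.517]
contact_force: [-0.4, -0.1, 0.4]
finger_gap: 0.374
grasp_force: 0.0
```

Request:
jog_arm(rows=[{"offset": [0,0,0],"dr": [0,0,0.1]},{"offset": [0,0,0],"dr": [0,0,0.1]},{"offset": [0,0,0],"dr": [0,0,0.1]},{"offset": [0,0,0],"dr": [0,0,0.1]},{"offset": [0,0,0],"dr": [0,0,0.1]},{"offset": [0,0,0],"dr": [0,0,0.1]},{"offset": [0,0,0],"dr": [0,0,0.1]},{"offset": [0,0,0],"dr": [0,0,0.1]}])

```text
t: 15.65
tcp_pos: [0.4299, -0.0467, 0.093]
eef_rot: [-3.141, -0.0, 0.261]
contact_force: [0.3, -0.1, -0.3]
finger_gap: 0.378
grasp_force: 0.0
```

Request:
jog_arm(rows=[{"offset": [0,0,0],"dr": [0,0,0.1]},{"offset": [0,0,0],"dr": [0,0,0]},{"offset": [0,0,0],"dr": [0,0,0]}])

```text
t: 16.02
tcp_pos: [0.4299, -0.0468, 0.093]
eef_rot: [-3.141, -0.0, 0.112]
contact_force: [1.0, 0.8, -0.2]
finger_gap: 0.377
grasp_force: 0.0
```

Run:
```python
from look import *
report('top6',dict(C=(.4352,-.2563,1.4965,(.006,.046)),s1=(.617,-.193,1.508,(.045,.085)),B=(.43,-.047,.105,(.006,.046))))
print(robot.sense()['joint_positions'].round(2))
```

```text
C [ 0.4559 -0.2448  1.4956] 85.7 89 1309
s1 [ 0.6189 -0.1959  1.5207] 87.1 113 1354
B attempt to get argmax of an empty sequence
16.075 [ 0.4299 -0.0468  0.093 ] [-3.141 -0.     0.111] [0.3 0.  0.2]
[-0.53  0.57  0.67  2.23 -0.68  0.56 -0.8 ]
```

Request:
jog_arm(rows=[{"offset": [0,0,0.06],"dr": [0,0,0]},{"offset": [0,0,0.06],"dr": [0,0,0]},{"offset": [0,0,0],"dr": [0,0,0]},{"offset": [0,0,0],"dr": [0,0,0]}])

```text
t: 16.58
tcp_pos: [0.4302, -0.0471, 0.0336]
eef_rot: [3.142, -0.001, 0.109]
contact_force: [-0.7, 0.1, -0.2]
finger_gap: 0.374
grasp_force: 0.0
```

Request:
jog_arm(rows=[{"offset": [0,0,0],"dr": [0,0,0]},{"offset": [0,0,0],"dr": [0,0,0]},{"offset": [0,0,0],"dr": [0,0,0]},{"offset": [0,0,0],"dr": [0,0,0]}], grip=1)

```text
t: 17.08
tcp_pos: [0.4302, -0.0468, 0.0334]
eef_rot: [-3.141, -0.001, 0.109]
contact_force: [-1.3, 0.9, 6.6]
finger_gap: 0.109
grasp_force: 40.0
```

Request:
jog_arm(rows=[{"offset": [0,0,-0.04],"dr": [0,0,0]},{"offset": [0,0,-0.06],"dr": [0,0,0]},{"offset": [0,0,-0.08],"dr": [0,0,0]},{"offset": [0,0,-0.1],"dr": [0,0,0]},{"offset": [0,0,-0.06],"dr": [0,0,0]},{"offset": [0,0,0],"dr": [0,0,0]},{"offset": [0,0,0],"dr": [0,0,0]}])

```text
t: 17.95
tcp_pos: [0.429, -0.0464, 0.202]
eef_rot: [-3.141, 0.002, 0.109]
contact_force: [0.0, -1.1, -2.8]
finger_gap: 0.112
grasp_force: 40.0
```

Run:
```python
from look import *
s=robot.sense();print(s['tcp_pos'],s['eef_rot'],s['contact_force'],s['finger_gap'])
plan((.6175,-.194,.20,86.7))
```

```text
[ 0.42896998 -0.04641473  0.20196311] [-3.14112180e+00  1.61973332e-03  1.09494693e-01] [ 0.03416408 -1.12041216 -2.79737499] 0.11162156204404952
-> [ 0.618 -0.194  0.2   86.7  ] 9
[{"offset":[0.038,0.037,0.0],"dr":[0,0,-0.0993]},{"offset":[0.032,0.043,0.001],"dr":[0,0,-0.0993]},{"offset":[0.025,0.047,0.0],"dr":[0,0,-0.0993]},{"offset":[0.017,0.05,0.001],"dr":[0,0,-0.0993]},{"offset":[0.009,0.053,0.0],"dr":[0,0,-0.0993]},{"offset":[0.001,0.053,0.001],"dr":[0,0,-0.0993]},{"offset":[-0.007,0.052,0.0],"dr":[0,0,-0.0993]},{"offset":[-0.016,0.051,0.0],"dr":[0,0,-0.0993]}]
[{"offset":[-0.023,0.048,0.001],"dr":[0,0,-0.0993]}]
```

Request:
jog_arm(rows=[{"offset": [0.038,0.037,0],"dr": [0,0,-0.099]},{"offset": [0.032,0.043,0.001],"dr": [0,0,-0.099]},{"offset": [0.025,0.047,0],"dr": [0,0,-0.099]},{"offset": [0.017,0.05,0.001],"dr": [0,0,-0.099]},{"offset": [0.009,0.053,0],"dr": [0,0,-0.1]},{"offset": [0.001,0.053,0.001],"dr": [0,0,-0.1]},{"offset": [-0.007,0.052,0],"dr": [0,0,-0.099]},{"offset": [-0.016,0.051,0],"dr": [0,0,-0.099]}])

```text
t: 18.95
tcp_pos: [0.5964, -0.1784, 0.1986]
eef_rot: [-3.137, -0.001, 1.361]
contact_force: [0.3, -0.1, -3.1]
finger_gap: 0.113
grasp_force: 40.0
```

Request:
jog_arm(rows=[{"offset": [-0.023,0.048,0.001],"dr": [0,0,-0.1]},{"offset": [0,0,0],"dr": [0,0,0]},{"offset": [0,0,0],"dr": [0,0,0]},{"offset": [0,0,0],"dr": [0,0,0]},{"offset": [0,0,0],"dr": [0,0,0]}])

```text
t: 19.58
tcp_pos: [0.6178, -0.194, 0.2008]
eef_rot: [-3.141, -0.0, 1.513]
contact_force: [-0.2, -0.8, -3.0]
finger_gap: 0.108
grasp_force: 40.0
```

Run:
```python
from look import *
d=snap('top','top7');t=snap('side','side7')
im=d['image'][:,:,::-1]; si=t['image'][:,:,::-1]
f=lambda a,w,h:cv2.resize(np.ascontiguousarray(a),(w,h),interpolation=cv2.INTER_CUBIC)
cv2.imwrite('pics/c7.png',np.hstack([f(im[115:205,280:385],400,343),f(si[130:220,245:345],400,360)[:343]]))
plan((.6175,-.194,.125,86.7,.03))
```

```text
-> [ 6.18e-01 -1.94e-01  1.25e-01  8.67e+01  3.00e-02] 3
[{"offset":[0.0,0.0,0.051],"dr":[0,0,0.0]},{"offset":[0.0,-0.001,0.05],"dr":[0,0,0.0]},{"offset":[0.0,0.0,0.051],"dr":[0,0,0.0]}]
```

View pics/c7.png

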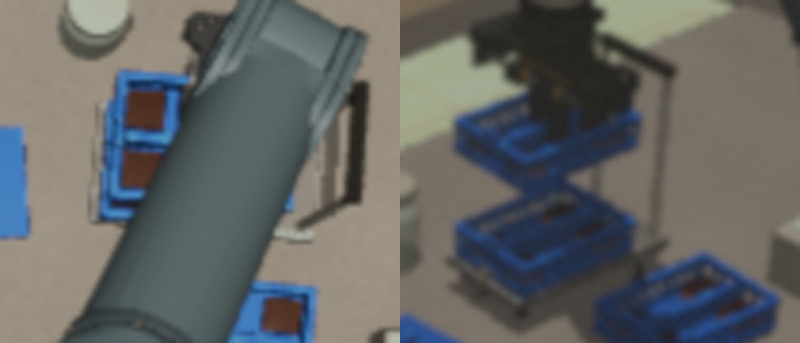

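Tray 1 sits level in the deck, and the second tray hangs aligned above it. I'll lower it.

Request:
jog_arm(rows=[{"offset": [0,0,0.05],"dr": [0,0,0]},{"offset": [0,0,0.05],"dr": [0,0,0]},{"offset": [0,0,0.05],"dr": [0,0,0]},{"offset": [0,0,0.008],"dr": [0,0,0]},{"offset": [0,0,0.006],"dr": [0,0,0]},{"offset": [0,0,0],"dr": [0,0,0]},{"offset": [0,0,0],"dr": [0,0,0]}])

```text
t: 20.55
tcp_pos: [0.6188, -0.1949, 0.12]
eef_rot: [3.14, 0.0, 1.513]
contact_force: [0.1, 0.3, 3.8]
finger_gap: 0.106
grasp_force: 40.0
```

Request:
jog_arm(rows=[{"offset": [0,0,0.006],"dr": [0,0,0]},{"offset": [0,0,0.005],"dr": [0,0,0]},{"offset": [0,0,0],"dr": [0,0,0]},{"offset": [0,0,0],"dr": [0,0,0]}])

```text
t: 21.05
tcp_pos: [0.622, -0.1967, 0.1187]
eef_rot: [3.132, 0.002, 1.513]
contact_force: [-1.6, -0.2, 28.5]
finger_gap: 0.111
grasp_force: 40.1
```

Request:
jog_arm(rows=[{"offset": [0,0,-0.03],"dr": [0,0,0]},{"offset": [0,0,-0.03],"dr": [0,0,0]},{"offset": [0,0,0],"dr": [0,0,0]},{"offset": [0,0,0],"dr": [0,0,0]}])

```text
t: 21.55
tcp_pos: [0.6176, -0.1943, 0.1427]
eef_rot: [-3.14, -0.0, 1.513]
contact_force: [-0.4, -0.3, -3.7]
finger_gap: 0.111
grasp_force: 40.0
```

Run:
```python
from look import *
s=robot.sense();print(s['tcp_pos'],s['eef_rot'],s['contact_force'],s['finger_gap'])
d=snap('top','top8');t=snap('side','side8')
im=d['image'][:,:,::-1]; si=t['image'][:,:,::-1]
f=lambda a,k:cv2.resize(np.ascontiguousarray(a),None,fx=k,fy=k,interpolation=cv2.INTER_CUBIC)
a=f(im[125:185,295:360],6); b=f(si[150:210,250:315],6)
cv2.imwrite('pics/c8.png',np.hstack([a,b])); print(a.shape,b.shape)
```

```text
[ 0.61757506 -0.19431307  0.14269761] [-3.14036299e+00 -2.38253401e-04  1.51339912e+00] [-0.3523857  -0.32460679 -3.6582739 ] 0.11127447359137403
(360, 390, 3) (360, 390, 3)
```

View pics/c8.png

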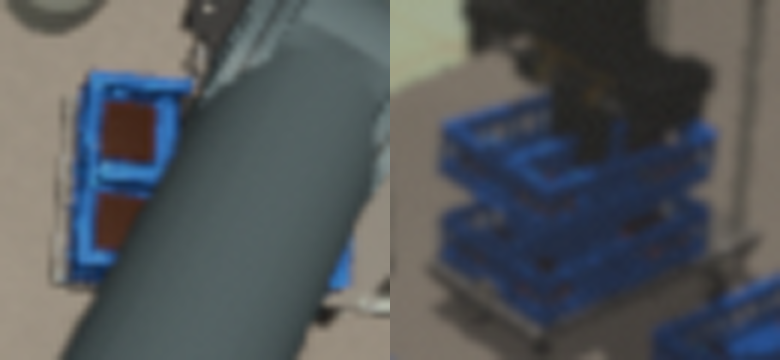

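Run:
```python
from look import *
t=load('side8');d=load('top8')
P=lambda u,v:(250+u/6-.42,150+v/6-.42); Q=lambda u,v:(295+u/6-.42,125+v/6-.42)
for n,z,pts in(('up',.155,((53,128),(143,192),(325,130))),('lo',.085,((53,215),(146,280),(322,200)))):
    print(n,[ray(t,*P(*p),z).round(4)[:2] for p in pts])
# predictions if upper at tcp and lower candidate
for n,x,y,w,z in(('up',.6176,-.1943,1.5134,.155),('lo',.6176,-.1943,1.5134,.085)):
    f=dollypts((x,y,w)); print(n,[((proj(t,f(a,b,z))+.42-[250,150])*6).round(0) for a,b in((.08,-.056),(.08,.056),(-.08,.056))])
print('top upper L corners',[ray(d,*Q(*p),.155).round(4)[:2] for p in((92,70),(80,262))],'lower',[ray(d,*Q(*p),.085).round(4)[:2] for p in((72,285),)],'deck front',[ray(d,*Q(*p),.045).round(4)[:2] for p in((65,98),(55,285))])
f=dollypts((.6176,-.1943,1.5134));print([np.round(f(*q),4)[:2] for q in((.08,-.056,0),(.08,.056,0),(.085,-.06,0),(.085,.06,0))])
```

```text
up [array([ 0.6819, -0.1228]), array([ 0.5785, -0.109 ]), array([ 0.5557, -0.2647])]
lo [array([ 0.6801, -0.1231]), array([ 0.5755, -0.1126]), array([ 0.5686, -0.2833])]
up [array([ 51., 132.]), array([158., 198.]), array([330., 126.])]
lo [array([ 49., 219.]), array([154., 286.]), array([322., 212.])]
top upper L corners [array([ 0.6794, -0.1164]), array([ 0.5661, -0.1107])] lower [array([ 0.562 , -0.1135])] deck front [array([ 0.6854, -0.1118]), array([ 0.5672, -0.107 ])]
[array([ 0.6781, -0.1176]), array([ 0.5663, -0.1112]), array([ 0.6824, -0.1129]), array([ 0.5626, -0.106 ])]
```

Request:
jog_arm(rows=[{"offset": [-0.006,0.002,0.02],"dr": [0,0,0]},{"offset": [0,0,0.016],"dr": [0,0,0]},{"offset": [0,0,0.01],"dr": [0,0,0]},{"offset": [0,0,0.004],"dr": [0,0,0]},{"offset": [0,0,0],"dr": [0,0,0]},{"offset": [0,0,0],"dr": [0,0,0]}])

```text
t: 22.4
tcp_pos: [0.6191, -0.1977, 0.1187]
eef_rot: [3.141, 0.0, 1.513]
contact_force: [0.4, -1.0, -4.1]
finger_gap: 0.109
grasp_force: 40.0
```

Request:
jog_arm(rows=[{"offset": [0,0,0.006],"dr": [0,0,0]},{"offset": [0,0,0.006],"dr": [0,0,0]},{"offset": [0,0,0],"dr": [0,0,0]},{"offset": [0,0,0],"dr": [0,0,0]}])

```text
t: 22.9
tcp_pos: [0.6194, -0.1978, 0.1128]
eef_rot: [3.141, 0.0, 1.513]
contact_force: [1.3, 0.7, 2.1]
finger_gap: 0.112
grasp_force: 40.0
```

Request:
jog_arm(rows=[{"offset": [0,0,0.002],"dr": [0,0,0]},{"offset": [0,0,0],"dr": [0,0,0]},{"offset": [0,0,0],"dr": [0,0,0]}])

```text
t: 23.28
tcp_pos: [0.6194, -0.1978, 0.1121]
eef_rot: [3.14, 0.0, 1.513]
contact_force: [1.1, 1.5, 6.6]
finger_gap: 0.109
grasp_force: 40.0
```

Request:
jog_arm(rows=[{"offset": [0,0,0],"dr": [0,0,0]},{"offset": [0,0,0],"dr": [0,0,0]},{"offset": [0,0,0],"dr": [0,0,0]},{"offset": [0,0,-0.06],"dr": [0,0,0]},{"offset": [0,0,-0.06],"dr": [0,0,0]},{"offset": [0,0,-0.06],"dr": [0,0,0]},{"offset": [0.03,-0.1,0],"dr": [0,0,0]},{"offset": [0.1,-0.07,0],"dr": [0,0,0]}], grip=0.25)

```text
t: 24.28
tcp_pos: [0.5359, -0.1303, 0.2018]
eef_rot: [3.141, 0.002, 1.507]
contact_force: [0.6, 1.5, 0.4]
finger_gap: 0.376
grasp_force: 0.0
```

Request:
jog_arm(rows=[{"offset": [0.1,-0.07,0],"dr": [0,0,0]},{"offset": [0.1,-0.07,0],"dr": [0,0,0]},{"offset": [0,0,0],"dr": [0,0,0]}])

```text
t: 24.65
tcp_pos: [0.4713, -0.0198, 0.201]
eef_rot: [-3.139, -0.002, 1.52]
contact_force: [1.0, -0.9, 0.1]
finger_gap: 0.371
grasp_force: 0.0
```

Run:
```python
from look import *
report('top9',dict(C=(.4559,-.2448,1.4956,(.006,.046)),cov=(.6029,.0354,1.661,(.006,.012)),s2=(.6194,-.198,1.513,(.045,.125))))
```

```text
C [ 0.456  -0.2448  1.4972] 85.8 95 1301
cov [0.6029 0.0354 1.6609] 95.2 332 937
s2 [ 0.6227 -0.1937  1.5125] 86.7 161 1471
24.7 [ 0.473  -0.0223  0.2015] [-3.141e+00 -1.000e-03  1.517e+00] [ 0.8 -0.7 -0.1]
```

Run:
```python
from look import *
plan((.456,-.2448,.12,85.8),(.456,-.2448,.0335,85.8,.03))
d=load('top9'); m=comp(d,*proj(d,[.6194,-.198+.015,.125]))
for p in((.6194,-.1978,1.513),(.6227,-.1937,1.5125)):
    print(cv2.boundingRect(m),[hull(d,p,(.045,.125)).min(0).round(1),hull(d,p,(.045,.125)).max(0).round(1)])
```

```text
-> [ 0.456 -0.245  0.12  85.8  ] 5
[{"offset":[-0.089,-0.002,0.033],"dr":[0,0,0.0025]},{"offset":[-0.089,-0.002,0.032],"dr":[0,0,0.0025]},{"offset":[-0.09,-0.001,0.033],"dr":[0,0,0.0025]},{"offset":[-0.089,-0.001,0.032],"dr":[0,0,0.0025]},{"offset":[-0.089,-0.001,0.033],"dr":[0,0,0.0025]}]
-> [ 4.56e-01 -2.45e-01  3.40e-02  8.58e+01  3.00e-02] 3
[{"offset":[0.0,0.0,0.058],"dr":[0,0,-0.0]},{"offset":[0.0,0.0,0.057],"dr":[0,0,-0.0]},{"offset":[0.0,0.0,0.058],"dr":[0,0,-0.0]}]
(307, 139, 47, 35) [array([305.8, 137.9], dtype=float32), array([354.9, 175.3], dtype=float32)]
(307, 139, 47, 35) [array([304.7, 137. ], dtype=float32), array([353.7, 174.4], dtype=float32)]
```

Request:
jog_arm(rows=[{"offset": [-0.089,-0.002,0.033],"dr": [0,0,0.003]},{"offset": [-0.089,-0.002,0.032],"dr": [0,0,0.003]},{"offset": [-0.09,-0.001,0.033],"dr": [0,0,0.003]},{"offset": [-0.089,-0.001,0.032],"dr": [0,0,0.002]},{"offset": [-0.089,-0.001,0.033],"dr": [0,0,0.002]},{"offset": [0,0,0],"dr": [0,0,0]},{"offset": [0,0,0],"dr": [0,0,0]},{"offset": [0,0,0],"dr": [0,0,0]}])

```text
t: 25.7
tcp_pos: [0.4559, -0.2456, 0.1202]
eef_rot: [3.141, -0.0, 1.494]
contact_force: [-0.2, 0.2, 0.5]
finger_gap: 0.375
grasp_force: 0.0
```

Run:
```python
from look import *
s=robot.sense();print(s['tcp_pos'],s['eef_rot'])
plan((.456,-.2448,.0335,85.8,.03))
```

```text
[ 0.4559093  -0.24556623  0.12018059] [ 3.14098605e+00 -3.26812470e-04  1.49410696e+00]
-> [ 4.56e-01 -2.45e-01  3.40e-02  8.58e+01  3.00e-02] 3
[{"offset":[0.001,0.0,0.058],"dr":[0,0,-0.0007]},{"offset":[0.0,0.0,0.058],"dr":[0,0,-0.0007]},{"offset":[0.001,0.0,0.057],"dr":[0,0,-0.0007]}]
```

Request:
jog_arm(rows=[{"offset": [0.001,0,0.058],"dr": [0,0,0]},{"offset": [0,0,0.058],"dr": [0,0,-0.001]},{"offset": [0.001,0,0.057],"dr": [0,0,-0.001]},{"offset": [0,0,0],"dr": [0,0,0]},{"offset": [0,0,0],"dr": [0,0,0]}])

```text
t: 26.32
tcp_pos: [0.4562, -0.2452, 0.0344]
eef_rot: [3.14, 0.0, 1.497]
contact_force: [0.3, 0.3, 0.2]
finger_gap: 0.375
grasp_force: 0.0
```

Request:
jog_arm(rows=[{"offset": [0,0,0],"dr": [0,0,0]},{"offset": [0,0,0],"dr": [0,0,0]},{"offset": [0,0,0],"dr": [0,0,0]},{"offset": [0,0,0],"dr": [0,0,0]}], grip=1)

```text
t: 26.82
tcp_pos: [0.4557, -0.2454, 0.034]
eef_rot: [3.141, -0.0, 1.496]
contact_force: [0.0, 0.9, 7.0]
finger_gap: 0.109
grasp_force: 40.0
```

Request:
jog_arm(rows=[{"offset": [0,0,-0.04],"dr": [0,0,0]},{"offset": [0,0,-0.07],"dr": [0,0,0]},{"offset": [0,0,-0.1],"dr": [0,0,0]},{"offset": [0,0,-0.1],"dr": [0,0,0]},{"offset": [0,0,-0.07],"dr": [0,0,0]},{"offset": [0,0,0],"dr": [0,0,0]},{"offset": [0,0,0],"dr": [0,0,0]}])

```text
t: 27.7
tcp_pos: [0.4546, -0.2447, 0.2222]
eef_rot: [-3.14, -0.001, 1.496]
contact_force: [-0.4, -0.1, -2.4]
finger_gap: 0.112
grasp_force: 40.0
```

Run:
```python
from look import *
d=snap('top','top10')
s=robot.sense();print(s['tcp_pos'],s['eef_rot'],s['contact_force'],s['finger_gap'])
m=comp(d,*proj(d,[.6194,-.198+.015,.125])); print(cv2.boundingRect(m))
plan((.6192,-.1978,.225,86.7))
```

```text
[ 0.45435405 -0.24460911  0.22183537] [-3.13871825e+00 -9.16310236e-04  1.49611083e+00] [-0.10380674 -0.28046016 -2.33386781] 0.1098601902870078
(307, 139, 47, 36)
-> [ 0.619 -0.198  0.225 86.7  ] 4
[{"offset":[0.029,0.08,-0.002],"dr":[0,0,-0.0027]},{"offset":[0.03,0.081,-0.001],"dr":[0,0,-0.0027]},{"offset":[0.028,0.081,-0.002],"dr":[0,0,-0.0027]},{"offset":[0.029,0.081,-0.001],"dr":[0,0,-0.0027]}]
```

Request:
jog_arm(rows=[{"offset": [0.095,0.002,-0.002],"dr": [0,0,0]},{"offset": [0.025,0.06,-0.001],"dr": [0,0,-0.003]},{"offset": [0,0.09,-0.002],"dr": [0,0,-0.003]},{"offset": [0,0.09,0],"dr": [0,0,-0.003]},{"offset": [-0.004,0.08,0],"dr": [0,0,-0.002]},{"offset": [0,0,0],"dr": [0,0,0]},{"offset": [0,0,0],"dr": [0,0,0]},{"offset": [0,0,0],"dr": [0,0,0]}])

```text
t: 28.75
tcp_pos: [0.619, -0.1985, 0.2253]
eef_rot: [-3.14, -0.0, 1.512]
contact_force: [-0.5, -0.4, -3.3]
finger_gap: 0.109
grasp_force: 40.0
```

Run:
```python
from look import *
s=robot.sense();print(s['tcp_pos'],s['eef_rot'],s['contact_force'],s['finger_gap'])
plan((.6192,-.1978,.159,86.7,.025))
```

```text
[ 0.61898552 -0.19851956  0.22533296] [-3.13991448e+00 -3.73991670e-04  1.51211606e+00] [-0.45807973 -0.36917585 -3.2632241 ] 0.10860771470777786
-> [ 6.19e-01 -1.98e-01  1.59e-01  8.67e+01  2.50e-02] 3
[{"offset":[0.0,0.0,0.044],"dr":[0,0,-0.0002]},{"offset":[0.001,0.0,0.044],"dr":[0,0,-0.0002]},{"offset":[0.0,0.0,0.045],"dr":[0,0,-0.0002]}]
```

Request:
jog_arm(rows=[{"offset": [0,0,0.05],"dr": [0,0,0]},{"offset": [0.001,0,0.05],"dr": [0,0,0]},{"offset": [0,0,0.02],"dr": [0,0,0]},{"offset": [0,0,0.012],"dr": [0,0,0]},{"offset": [0,0,0],"dr": [0,0,0]},{"offset": [0,0,0],"dr": [0,0,0]}])

```text
t: 29.5
tcp_pos: [0.6209, -0.1981, 0.1608]
eef_rot: [3.14, 0.0, 1.513]
contact_force: [0.2, 0.1, -2.0]
finger_gap: 0.109
grasp_force: 40.0
```

Request:
jog_arm(rows=[{"offset": [0,0,0.006],"dr": [0,0,0]},{"offset": [0,0,0.004],"dr": [0,0,0]},{"offset": [0,0,0],"dr": [0,0,0]},{"offset": [0,0,0],"dr": [0,0,0]}])

```text
t: 30.0
tcp_pos: [0.6204, -0.1978, 0.1549]
eef_rot: [3.142, 0.0, 1.513]
contact_force: [0.3, 0.6, -3.1]
finger_gap: 0.113
grasp_force: 40.0
```

Request:
jog_arm(rows=[{"offset": [0,0,0.005],"dr": [0,0,0]},{"offset": [0,0,0.003],"dr": [0,0,0]},{"offset": [0,0,0],"dr": [0,0,0]},{"offset": [0,0,0],"dr": [0,0,0]}])

```text
t: 30.5
tcp_pos: [0.6217, -0.1984, 0.1527]
eef_rot: [3.138, 0.001, 1.513]
contact_force: [-1.3, -0.1, 6.5]
finger_gap: 0.11
grasp_force: 40.0
```

Request:
jog_arm(rows=[{"offset": [0,0,0],"dr": [0,0,0]},{"offset": [0,0,0],"dr": [0,0,0]},{"offset": [0,0,0],"dr": [0,0,0]},{"offset": [0,0,-0.06],"dr": [0,0,0]},{"offset": [0,0,-0.08],"dr": [0,0,0]},{"offset": [0.06,-0.03,0],"dr": [0,0,0]},{"offset": [0.08,-0.08,0],"dr": [0,0,0]},{"offset": [0.06,-0.08,0],"dr": [0,0,0]}], grip=0.25)

```text
t: 31.5
tcp_pos: [0.5303, -0.0907, 0.2207]
eef_rot: [-3.141, -0.0, 1.514]
contact_force: [0.9, 0.3, 0.5]
finger_gap: 0.378
grasp_force: 0.0
```

Request:
jog_arm(rows=[{"offset": [0,-0.1,0],"dr": [0,0,0]},{"offset": [0,-0.1,0],"dr": [0,0,0]},{"offset": [0,0,0],"dr": [0,0,0]}])

```text
t: 31.88
tcp_pos: [0.4278, -0.0864, 0.2205]
eef_rot: [-3.139, -0.002, 1.512]
contact_force: [0.2, -0.3, -0.9]
finger_gap: 0.376
grasp_force: 0.0
```

Run:
```python
from look import *
d=report('top11',dict(cov=(.6029,.0354,1.661,(.006,.012))))
t=snap('side','side11')
m=comp(d,*proj(d,[.6194,-.198+.015,.165])); print(cv2.boundingRect(m))
for p in((.6194,-.1978,1.513),(.621,-.198,1.513)):print(hull(d,p,(.045,.165)).min(0).round(1),hull(d,p,(.045,.165)).max(0).round(1))
im=d['image'][:,:,::-1]; si=t['image'][:,:,::-1]
f=lambda a,k:cv2.resize(np.ascontiguousarray(a),None,fx=k,fy=k,interpolation=cv2.INTER_CUBIC)
cv2.imwrite('pics/c11.png',np.hstack([f(im[115:215,240:375],3)[:300],f(si[125:225,225:355],3)[:300]]))
plan((.603,.0355,.13,95.2),(.603,.0355,.034,95.2,.03))
```

```text
cov [0.603  0.0354 1.6608] 95.2 131 1138
31.925 [ 0.4306 -0.0865  0.2211] [ 3.141e+00 -1.000e-03  1.513e+00] [ 0.1 -0.6  0.1]
(307, 136, 50, 38)
[305.8 135.5] [357.3 175.3]
[305.9 135.1] [357.4 174.9]
-> [6.03e-01 3.60e-02 1.30e-01 9.52e+01] 5
[{"offset":[0.053,0.065,0.037],"dr":[0,0,-0.0189]},{"offset":[0.05,0.067,0.036],"dr":[0,0,-0.0189]},{"offset":[0.049,0.069,0.037],"dr":[0,0,-0.0189]},{"offset":[0.047,0.07,0.036],"dr":[0,0,-0.0189]},{"offset":[0.044,0.071,0.037],"dr":[0,0,-0.0189]}]
-> [6.03e-01 3.60e-02 3.40e-02 9.52e+01 3.00e-02] 4
[{"offset":[0.0,0.0,0.048],"dr":[0,0,0.0]},{"offset":[0.0,0.0,0.048],"dr":[0,0,0.0]},{"offset":[0.0,0.0,0.048],"dr":[0,0,0.0]},{"offset":[0.0,0.0,0.048],"dr":[0,0,0.0]}]
```

View pics/c11.png

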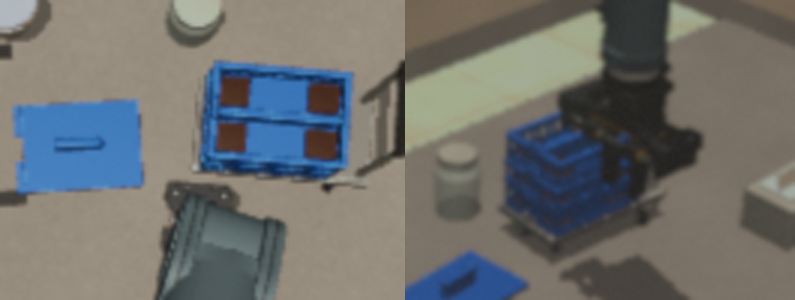

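The three trays are stacked evenly. The cover is still at its first place, with its notch to the left.

Request:
jog_arm(rows=[{"offset": [0.053,0.063,0.037],"dr": [0,0,-0.019]},{"offset": [0.05,0.065,0.036],"dr": [0,0,-0.019]},{"offset": [0.049,0.067,0.037],"dr": [0,0,-0.019]},{"offset": [0.047,0.07,0.036],"dr": [0,0,-0.019]},{"offset": [0.044,0.071,0.037],"dr": [0,0,-0.019]},{"offset": [0,0,0],"dr": [0,0,0]},{"offset": [0,0,0],"dr": [0,0,0]},{"offset": [0,0,0],"dr": [0,0,0]}])

```text
t: 32.98
tcp_pos: [0.5993, 0.0341, 0.1299]
eef_rot: [3.141, 0.0, 1.661]
contact_force: [0.1, 0.1, -0.4]
finger_gap: 0.372
grasp_force: 0.0
```

Run:
```python
from look import *
s=robot.sense();print(s['tcp_pos'],s['eef_rot'])
for n in('top0','top11'):
    d=load(n); k,l,st,c=cv2.connectedComponentsWithStats(bluemask(d)); print([(a[4],b.round(0)) for a,b in zip(st,c) if a[4]>40][1:])
plan((.603,.0355,.034,95.2,.03))
```

```text
[0.59933074 0.03410876 0.12994018] [3.14111192e+00 4.19399653e-04 1.66070853e+00]
[(np.int32(1136), array([266., 163.])), (np.int32(956), array([186., 207.])), (np.int32(905), array([287., 209.])), (np.int32(945), array([343., 208.]))]
[(np.int32(1293), array([331., 155.])), (np.int32(1136), array([266., 163.]))]
-> [6.03e-01 3.60e-02 3.40e-02 9.52e+01 3.00e-02] 4
[{"offset":[0.001,0.002,0.048],"dr":[0,0,-0.0001]},{"offset":[0.0,0.002,0.048],"dr":[0,0,-0.0001]},{"offset":[0.001,0.002,0.048],"dr":[0,0,-0.0001]},{"offset":[0.0,0.002,0.048],"dr":[0,0,-0.0001]}]
```

Request:
jog_arm(rows=[{"offset": [0.001,0.002,0.048],"dr": [0,0,0]},{"offset": [0,0.002,0.048],"dr": [0,0,0]},{"offset": [0.001,0.002,0.048],"dr": [0,0,0]},{"offset": [0,0.002,0.047],"dr": [0,0,0]},{"offset": [0,0,0],"dr": [0,0,0]},{"offset": [0,0,0],"dr": [0,0,0]}])

```text
t: 33.72
tcp_pos: [0.6037, 0.0362, 0.0351]
eef_rot: [3.14, 0.0, 1.662]
contact_force: [0.7, 0.2, 0.1]
finger_gap: 0.375
grasp_force: 0.0
```

Request:
jog_arm(rows=[{"offset": [0,0,0],"dr": [0,0,0]},{"offset": [0,0,0],"dr": [0,0,0]},{"offset": [0,0,0],"dr": [0,0,0]},{"offset": [0,0,0],"dr": [0,0,0]}], grip=1)

```text
t: 34.22
tcp_pos: [0.6035, 0.0367, 0.0346]
eef_rot: [3.141, -0.0, 1.662]
contact_force: [-2.6, -0.3, 6.1]
finger_gap: 0.134
grasp_force: 40.0
```

Request:
jog_arm(rows=[{"offset": [0,0,-0.04],"dr": [0,0,0]},{"offset": [0,0,-0.08],"dr": [0,0,0]},{"offset": [0,0,-0.1],"dr": [0,0,0]},{"offset": [0,0,-0.1],"dr": [0,0,0]},{"offset": [0,0,-0.1],"dr": [0,0,0]},{"offset": [0,0,-0.02],"dr": [0,0,0]},{"offset": [0,0,0],"dr": [0,0,0]},{"offset": [0,0,0],"dr": [0,0,0]}])

```text
t: 35.22
tcp_pos: [0.6021, 0.0367, 0.2522]
eef_rot: [-3.138, 0.0, 1.663]
contact_force: [-1.0, 0.1, -1.4]
finger_gap: 0.131
grasp_force: 40.0
```

Run:
```python
from look import *
s=robot.sense();print(s['tcp_pos'],s['eef_rot'],s['contact_force'],s['finger_gap'])
d=snap('top','top12')
m=comp(d,*proj(d,[.6194,-.198+.015,.165])); print(cv2.boundingRect(m))
plan((.6205,-.1983,.25,86.7))
```

```text
[0.60209561 0.03674986 0.25221284] [-3.13841234e+00  8.28558800e-05  1.66254428e+00] [-0.95954419  0.12607942 -1.36796157] 0.1307782942747589
(307, 136, 50, 38)
-> [ 0.62  -0.198  0.25  86.7  ] 5
[{"offset":[-0.094,-0.001,0.001],"dr":[0,0,0.019]},{"offset":[-0.095,0.001,0.001],"dr":[0,0,0.019]},{"offset":[-0.094,0.005,0.001],"dr":[0,0,0.019]},{"offset":[-0.094,0.007,0.0],"dr":[0,0,0.019]},{"offset":[-0.094,0.01,0.001],"dr":[0,0,0.019]}]
```

Request:
jog_arm(rows=[{"offset": [-0.094,-0.001,0.001],"dr": [0,0,0.019]},{"offset": [-0.095,0.001,0.001],"dr": [0,0,0.019]},{"offset": [-0.094,0.005,0.001],"dr": [0,0,0.019]},{"offset": [-0.094,0.007,0],"dr": [0,0,0.019]},{"offset": [-0.092,0.01,0.001],"dr": [0,0,0.019]},{"offset": [0,0,0],"dr": [0,0,0]},{"offset": [0,0,0],"dr": [0,0,0]},{"offset": [0,0,0],"dr": [0,0,0]}])

```text
t: 36.28
tcp_pos: [0.622, -0.1955, 0.2512]
eef_rot: [-3.141, -0.001, 1.516]
contact_force: [0.9, 0.8, -1.7]
finger_gap: 0.132
grasp_force: 40.0
```

Run:
```python
from look import *
s=robot.sense();print(s['tcp_pos'],s['eef_rot'],s['contact_force'],s['finger_gap'])
plan((.6205,-.197,.205,86.7,.025))
```

```text
[ 0.62200178 -0.19553719  0.25119902] [-3.14053791e+00 -1.24727799e-03  1.51564343e+00] [ 0.8594144   0.82257675 -1.72319706] 0.13185723905549368
-> [ 6.20e-01 -1.97e-01  2.05e-01  8.67e+01  2.50e-02] 2
[{"offset":[-0.002,-0.001,0.046],"dr":[0,0,0.0008]},{"offset":[-0.001,-0.002,0.046],"dr":[0,0,0.0008]}]
```

Request:
jog_arm(rows=[{"offset": [-0.002,-0.001,0.046],"dr": [0,0,0.001]},{"offset": [-0.001,-0.002,0.046],"dr": [0,0,0.001]},{"offset": [0,0,0.01],"dr": [0,0,0]},{"offset": [0,0,0],"dr": [0,0,0]},{"offset": [0,0,0],"dr": [0,0,0]}])

```text
t: 36.9
tcp_pos: [0.6209, -0.199, 0.202]
eef_rot: [3.14, 0.0, 1.51]
contact_force: [-0.4, -0.2, -1.2]
finger_gap: 0.128
grasp_force: 40.0
```

Request:
jog_arm(rows=[{"offset": [0,0,0.005],"dr": [0,0,0]},{"offset": [0,0,0.003],"dr": [0,0,0]},{"offset": [0,0,0],"dr": [0,0,0]},{"offset": [0,0,0],"dr": [0,0,0]}])

```text
t: 37.4
tcp_pos: [0.6203, -0.1991, 0.197]
eef_rot: [3.142, 0.0, 1.51]
contact_force: [0.1, -0.3, -1.3]
finger_gap: 0.128
grasp_force: 40.0
```

Request:
jog_arm(rows=[{"offset": [0,0,0.005],"dr": [0,0,0]},{"offset": [0,0,0.004],"dr": [0,0,0]},{"offset": [0,0,0],"dr": [0,0,0]},{"offset": [0,0,0],"dr": [0,0,0]}])

```text
t: 37.9
tcp_pos: [0.6208, -0.1992, 0.1932]
eef_rot: [3.14, 0.0, 1.51]
contact_force: [0.0, 1.1, 5.5]
finger_gap: 0.13
grasp_force: 40.0
```

Request:
jog_arm(rows=[{"offset": [0,0,0],"dr": [0,0,0]},{"offset": [0,0,0],"dr": [0,0,0]},{"offset": [0,0,0],"dr": [0,0,0]},{"offset": [0,0,-0.06],"dr": [0,0,0]},{"offset": [0,0,-0.1],"dr": [0,0,0]},{"offset": [0,-0.1,-0.1],"dr": [0,0,0]},{"offset": [0,-0.1,0],"dr": [0,0,0]},{"offset": [0,-0.1,0],"dr": [0,0,0]}], grip=0.25)

```text
t: 38.9
tcp_pos: [0.475, -0.1904, 0.3169]
eef_rot: [3.141, 0.0, 1.51]
contact_force: [-0.3, -0.8, 0.0]
finger_gap: 0.376
grasp_force: 0.0
```

Run:
```python
from look import *
s=robot.sense();print(s['tcp_pos'],s['eef_rot'],s['joint_positions'].round(2))
d=snap('top','top13'); t=snap('side','side13')
im=d['image'][:,:,::-1]; si=t['image'][:,:,::-1]
f=lambda a,k:cv2.resize(np.ascontiguousarray(a),None,fx=k,fy=k,interpolation=cv2.INTER_CUBIC)
cv2.imwrite('pics/c13.png',np.hstack([f(im[120:195,295:390],5),f(si[110:185,265:325],5)]))
```

```text
[ 0.47496696 -0.19035538  0.31694576] [3.14053215e+00 1.05623394e-04 1.50997132e+00] [-0.21  0.26  0.61  1.86 -0.17  1.07  0.4 ]
```

View pics/c13.png

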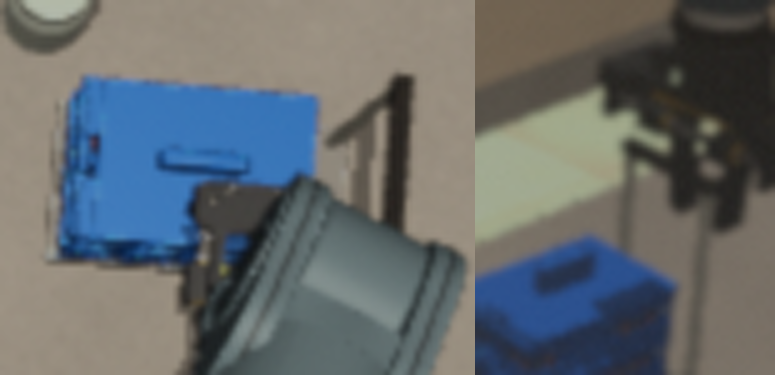

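The cover lies flush with its notch at the front, and the bar's far end is at crop pixel (402,78). Next I'll move over the middle of the bar.

Run:
```python
from look import *
d=load('top13')
e=ray(d,295+402/5-.4,120+76/5-.4,.252); e2=ray(d,295+393/5-.4,120+235/5-.4,.252); print(e,e2)
dr=(e2-e)/np.linalg.norm(e2-e); mid=e+dr*.054; print('mid',mid,np.degrees(np.arctan2(-dr[0],dr[1]))+0)
plan((mid[0]-.0,mid[1],.317,-3.3),start=(.475,-.190,.317,86.5))
```

```text
[ 0.66796976 -0.31964934  0.252     ] [ 0.56240308 -0.31342972  0.252     ]
mid [ 0.61406324 -0.31647336  0.252     ] 86.6282295406474
-> [ 0.614 -0.316  0.317 -3.3  ] 10
[{"offset":[-0.024,0.029,0.0],"dr":[0,0,0.0998]},{"offset":[-0.018,0.033,0.0],"dr":[0,0,0.0998]},{"offset":[-0.014,0.035,0.0],"dr":[0,0,0.0998]},{"offset":[-0.007,0.037,0.0],"dr":[0,0,0.0998]},{"offset":[-0.002,0.037,0.0],"dr":[0,0,0.0998]},{"offset":[0.004,0.038,0.0],"dr":[0,0,0.0998]},{"offset":[0.01,0.036,0.0],"dr":[0,0,0.0998]},{"offset":[0.015,0.034,0.0],"dr":[0,0,0.0998]}]
[{"offset":[0.021,0.032,0.0],"dr":[0,0,0.0998]},{"offset":[0.025,0.028,0.0],"dr":[0,0,0.0998]}]
```

Request:
jog_arm(rows=[{"offset": [-0.024,0.029,0],"dr": [0,0,0.1]},{"offset": [-0.018,0.033,0],"dr": [0,0,0.1]},{"offset": [-0.014,0.035,0],"dr": [0,0,0.1]},{"offset": [-0.007,0.037,0],"dr": [0,0,0.1]},{"offset": [-0.002,0.037,0],"dr": [0,0,0.1]},{"offset": [0.004,0.038,0],"dr": [0,0,0.1]},{"offset": [0.01,0.036,0],"dr": [0,0,0.1]},{"offset": [0.015,0.034,0],"dr": [0,0,0.1]}], grip=-0.1)

```text
t: 40.0
tcp_pos: [0.5887, -0.2915, 0.3162]
eef_rot: [3.141, 0.0, 0.249]
contact_force: [0.5, -0.7, 0.1]
finger_gap: 0.551
grasp_force: 0.0
```

Request:
jog_arm(rows=[{"offset": [0.021,0.032,0],"dr": [0,0,0.1]},{"offset": [0.025,0.028,0],"dr": [0,0,0.098]},{"offset": [0,0,0],"dr": [0,0,0]},{"offset": [0,0,0],"dr": [0,0,0]},{"offset": [0,0,0],"dr": [0,0,0]}])

```text
t: 40.62
tcp_pos: [0.6152, -0.3164, 0.3168]
eef_rot: [-3.141, -0.0, -0.056]
contact_force: [-0.5, 0.6, 0.6]
finger_gap: 0.553
grasp_force: 0.0
```

Run:
```python
from look import *
s=robot.sense();print(s['tcp_pos'],s['eef_rot'],s['joint_positions'].round(2),s['finger_gap'])
snap('top','top14');snap('side','side14')
plan((.614,-.3165,.243,-3.3,.03))
```

```text
[ 0.61521242 -0.3164065   0.31675716] [-3.14098402e+00 -2.22883910e-04 -5.58863814e-02] [-0.1   0.71  0.89  1.38 -0.55  1.31 -0.82] 0.5529298558201342
-> [ 0.614 -0.316  0.243 -3.3    0.03 ] 3
[{"offset":[-0.001,0.0,0.049],"dr":[0,0,0.0002]},{"offset":[-0.001,0.0,0.05],"dr":[0,0,0.0002]},{"offset":[-0.001,0.0,0.049],"dr":[0,0,0.0002]}]
```

Request:
jog_arm(rows=[{"offset": [-0.001,0,0.049],"dr": [0,0,0]},{"offset": [-0.001,0,0.05],"dr": [0,0,0]},{"offset": [-0.001,0,0.048],"dr": [0,0,0]},{"offset": [0,0,0],"dr": [0,0,0]},{"offset": [0,0,0],"dr": [0,0,0]}])

```text
t: 41.35
tcp_pos: [0.6142, -0.3171, 0.2444]
eef_rot: [3.141, -0.001, -0.057]
contact_force: [0.1, -0.5, -0.6]
finger_gap: 0.553
grasp_force: 0.0
```

Request:
jog_arm(rows=[{"offset": [0,0,0],"dr": [0,0,0]},{"offset": [0,0,0],"dr": [0,0,0]},{"offset": [0,0,0],"dr": [0,0,0]},{"offset": [0,0,0],"dr": [0,0,0]},{"offset": [0,0,0],"dr": [0,0,0]}], grip=1, newtons=35)

```text
t: 41.98
tcp_pos: [0.6141, -0.3171, 0.2435]
eef_rot: [3.141, -0.001, -0.058]
contact_force: [0.1, -0.7, 2.2]
finger_gap: 0.151
grasp_force: 35.0
```

```bash
cat >> h.py <<'E'
def drive(rows,dx=-.122,start=None):
    """dolly waypoints [(x,y,headingdeg)] -> rows holding the bar, tool yaw = heading-90"""
    if start is None:
        s=robot.sense(); start=(*s['tcp_pos'],np.degrees(s['eef_rot'][2]))
    pc=np.array(start[:2]);ac=np.radians(start[3]);out=[]
    for x,y,h in rows:
        hr=np.radians(h); g=np.array([x+dx*np.cos(hr),y+dx*np.sin(hr)]); w=g-pc
        c,s_=np.cos(ac),np.sin(ac); o=np.round(np.array([c*w[0]+s_*w[1],s_*w[0]-c*w[1],0])/.5,3)
        r=round(-(h-90-np.degrees(ac))/90,3); out.append({"offset":o.tolist(),"dr":[0,0,r]})
        o=o*.5; pc=pc+[c*o[0]+s_*o[1],s_*o[0]-c*o[1]]; ac-=np.radians(r*90)
    for k in range(0,len(out),8): print(json.dumps(out[k:k+8]).replace(' ',''))
E
python3 - <<'E'
from look import *
s=robot.sense();print(s['t'],s['tcp_pos'],np.degrees(s['eef_rot'][2]),s['contact_force'],s['finger_gap'],s['grasp_force'])
t=s['tcp_pos'];h=np.radians(np.degrees(s['eef_rot'][2])+90);print('dolly',t[0]+.122*np.cos(h),t[1]+.122*np.sin(h))
E
```

```text
41.975 [ 0.6140723  -0.31707616  0.24348231] -3.3058865284217465 [ 0.07584811 -0.71855604  2.18659446] 0.15072928433857352 34.98796809464693
dolly 0.6211076224358855 -0.19527917744636053
```

```bash
cat > bay.py <<'E'
from look import *
d=load('top14'); g=cv2.cvtColor(d['image'],cv2.COLOR_RGB2GRAY).astype(float)
def uni(p):
    c,s=np.cos(p[2]),np.sin(p[2])
    P=[(-.155,.105),(.125,.105),(.125,-.105),(-.155,-.105),(-.155,-.085),(.105,-.085),(.105,.085),(-.155,.085)]
    return np.array([proj(d,[p[0]+c*a-s*b,p[1]+s*a+c*b,0]) for a,b in P],np.float32)
bb=uni((.6094,.2645,np.radians(97))); x0,y0=bb.min(0).astype(int)-12; x1,y1=bb.max(0).astype(int)+12
m=((g<85)&(np.abs(d['image'].astype(int).max(2)-d['image'].astype(int).min(2))<40)).astype(float)
sel=np.zeros(g.shape,np.uint8); cv2.fillPoly(sel,[np.round(uni((.6094,.2645,np.radians(97)))).astype(int)],1); sel=cv2.dilate(sel,np.ones((9,9)))
def cost(p):
    big=np.zeros((g.shape[0]*2,g.shape[1]*2),np.uint8); cv2.fillPoly(big,[np.round((uni(p)+.5)*32-8).astype(np.int32)],255,cv2.LINE_AA,4)
    r=cv2.resize(big,g.shape[::-1],interpolation=cv2.INTER_AREA)/255.; return (np.abs(r-m)*sel).sum()
p0=np.array([.6094,.2645,np.radians(97)])
r=minimize(cost,p0,method='Nelder-Mead',options=dict(initial_simplex=np.array([p0,p0+[.01,0,0],p0+[0,.01,0],p0+[0,0,.05]]),fatol=.05,xatol=1e-5))
print(r.x.round(4),np.degrees(r.x[2]).round(2),r.fun,m[sel>0].sum())
E
python3 bay.py
cat > path.py <<'E'
from look import *
def path(start,bay,first=.2,n=None,v=.014):
    # straight along start heading to the corner, arc, straight along the bay axis; returns dense poses every v metres
    x,y,h=start;bx,by,bh=bay
    a=np.array([np.cos(np.radians(h)),np.sin(np.radians(h))]);b=np.array([np.cos(np.radians(bh)),np.sin(np.radians(bh))])
    t,s=np.linalg.solve(np.array([a,b]).T,np.array([bx-x,by-y])); C=np.array([x,y])+t*a; k=.06
    print('corner',C,t,s)
    pts=[]
    for q in np.linspace(0,1,int(np.ceil((t-k)/v))+1)[1:]: pts.append((*(np.array([x,y])+a*(t-k)*q),h))
    N=int(np.ceil(2*k/v))
    for i in range(1,N+1):
        u=i/N; P=(1-u)**2*(C-k*a)+2*u*(1-u)*C+u*u*(C+k*b); pts.append((*P,h+(bh-h)*u))
    for q in np.linspace(0,1,int(np.ceil((s-k)/v))+1)[1:]: pts.append((*(C+k*b+b*(s-k)*q),bh))
    return pts
E
```

```text
[0.6134 0.2652 1.6879] 96.71 298.2196078431373 827.0
```

Run:
```python
from path import *
p=path((.6211,-.1953,86.7),(.612,.265,96.8)); print(len(p)); drive(p,start=(.6141,-.3171,.2435,-3.3))
```

```text
corner [0.63602398 0.06352886] 0.2592587630555662 0.20289842282858422
35
[{"offset":[-0.0,-0.027,0.0],"dr":[0,0,-0.0]},{"offset":[-0.0,-0.026,0.0],"dr":[0,0,-0.0]},{"offset":[-0.0,-0.027,0.0],"dr":[0,0,-0.0]},{"offset":[-0.0,-0.026,0.0],"dr":[0,0,-0.0]},{"offset":[-0.0,-0.027,0.0],"dr":[0,0,-0.0]},{"offset":[-0.0,-0.026,0.0],"dr":[0,0,-0.0]},{"offset":[-0.0,-0.027,0.0],"dr":[0,0,-0.0]},{"offset":[-0.0,-0.027,0.0],"dr":[0,0,-0.0]}]
[{"offset":[-0.0,-0.026,0.0],"dr":[0,0,-0.0]},{"offset":[-0.0,-0.027,0.0],"dr":[0,0,-0.0]},{"offset":[-0.0,-0.026,0.0],"dr":[0,0,-0.0]},{"offset":[-0.0,-0.027,0.0],"dr":[0,0,-0.0]},{"offset":[-0.0,-0.026,0.0],"dr":[0,0,-0.0]},{"offset":[-0.0,-0.027,0.0],"dr":[0,0,-0.0]},{"offset":[-0.0,-0.027,0.0],"dr":[0,0,-0.0]},{"offset":[0.004,-0.026,0.0],"dr":[0,0,-0.012]}]
[{"offset":[0.005,-0.027,0.0],"dr":[0,0,-0.013]},{"offset":[0.004,-0.026,0.0],"dr":[0,0,-0.012]},{"offset":[0.005,-0.027,0.0],"dr":[0,0,-0.013]},{"offset":[0.005,-0.027,0.0],"dr":[0,0,-0.012]},{"offset":[0.004,-0.026,0.0],"dr":[0,0,-0.013]},{"offset":[0.005,-0.027,0.0],"dr":[0,0,-0.012]},{"offset":[0.004,-0.027,0.0],"dr":[0,0,-0.013]},{"offset":[0.005,-0.026,0.0],"dr":[0,0,-0.012]}]
[{"offset":[-0.0,-0.026,0.0],"dr":[0,0,-0.0]},{"offset":[-0.0,-0.026,0.0],"dr":[0,0,-0.0]},{"offset":[-0.0,-0.026,0.0],"dr":[0,0,-0.0]},{"offset":[-0.0,-0.026,0.0],"dr":[0,0,-0.0]},{"offset":[-0.0,-0.026,0.0],"dr":[0,0,-0.0]},{"offset":[-0.0,-0.026,0.0],"dr":[0,0,-0.0]},{"offset":[-0.0,-0.026,0.0],"dr":[0,0,-0.0]},{"offset":[-0.0,-0.026,0.0],"dr":[0,0,-0.0]}]
[{"offset":[-0.0,-0.026,0.0],"dr":[0,0,-0.0]},{"offset":[-0.0,-0.026,0.0],"dr":[0,0,-0.0]},{"offset":[-0.001,-0.026,0.0],"dr":[0,0,-0.0]}]
```

Request:
jog_arm(rows=[{"offset": [0,-0.008,0],"dr": [0,0,0]},{"offset": [0,-0.016,0],"dr": [0,0,0]},{"offset": [0,-0.024,0],"dr": [0,0,0]},{"offset": [0,-0.026,0],"dr": [0,0,0]},{"offset": [0,-0.026,0],"dr": [0,0,0]},{"offset": [0,-0.026,0],"dr": [0,0,0]},{"offset": [0,-0.026,0],"dr": [0,0,0]},{"offset": [0,-0.026,0],"dr": [0,0,0]}])

```text
t: 42.98
tcp_pos: [0.6194, -0.2266, 0.2435]
eef_rot: [-3.141, -0.001, -0.057]
contact_force: [-0.3, -3.0, 4.5]
finger_gap: 0.155
grasp_force: 35.0
```

Request:
jog_arm(rows=[{"offset": [0,-0.026,0],"dr": [0,0,0]},{"offset": [0,-0.026,0],"dr": [0,0,0]},{"offset": [0,-0.026,0],"dr": [0,0,0]},{"offset": [0,-0.026,0],"dr": [0,0,0]},{"offset": [0,-0.026,0],"dr": [0,0,0]},{"offset": [0,-0.024,0],"dr": [0,0,0]},{"offset": [0,-0.016,0],"dr": [0,0,0]},{"offset": [0,-0.008,0],"dr": [0,0,0]}])

```text
t: 43.98
tcp_pos: [0.6246, -0.1367, 0.2434]
eef_rot: [-3.14, -0.0, -0.056]
contact_force: [0.5, -0.9, 6.1]
finger_gap: 0.155
grasp_force: 35.0
```

Run:
```python
from path import *
d=snap('top','top15');t=snap('side','side15')
s=robot.sense();a=np.degrees(s['eef_rot'][2]);print(s['t'],s['tcp_pos'],a,s['contact_force'],s['finger_gap'],s['joint_positions'].round(2))
q=s['tcp_pos'];h=np.radians(a+90);D=(q[0]+.122*np.cos(h),q[1]+.122*np.sin(h),a+90);print('dolly',D)
im=d['image'][:,:,::-1]; si=t['image'][:,:,::-1]
f=lambda a,k:cv2.resize(np.ascontiguousarray(a),None,fx=k,fy=k,interpolation=cv2.INTER_CUBIC)
cv2.imwrite('pics/c15.png',np.hstack([f(im[110:210,190:360],2.5),f(si[110:210,180:320],2.5)]))
p=path(D,(.612,.265,96.8)); print(len(p)); drive(p)
```

```text
44.075 [ 0.62467808 -0.13618125  0.24333509] -3.155582383872371 [-1.02508476  0.31835112  5.92730846] 0.1475054959915345 [-0.43  0.69  0.89  1.62 -0.58  1.12 -1.01]
dolly (np.float64(0.6313938749031109), np.float64(-0.014366233895307848), np.float64(86.84441761612763))
corner [0.63579444 0.06545383] 0.07994128050876424 0.20095981543613733
22
[{"offset":[-0.0,-0.02,0.0],"dr":[0,0,-0.0]},{"offset":[0.0,-0.02,0.0],"dr":[0,0,-0.0]},{"offset":[0.004,-0.027,0.0],"dr":[0,0,-0.012]},{"offset":[0.005,-0.026,0.0],"dr":[0,0,-0.013]},{"offset":[0.004,-0.027,0.0],"dr":[0,0,-0.012]},{"offset":[0.005,-0.026,0.0],"dr":[0,0,-0.012]},{"offset":[0.004,-0.027,0.0],"dr":[0,0,-0.012]},{"offset":[0.005,-0.027,0.0],"dr":[0,0,-0.013]}]
[{"offset":[0.004,-0.026,0.0],"dr":[0,0,-0.012]},{"offset":[0.005,-0.027,0.0],"dr":[0,0,-0.012]},{"offset":[0.004,-0.027,0.0],"dr":[0,0,-0.013]},{"offset":[0.0,-0.025,0.0],"dr":[0,0,0.0]},{"offset":[0.0,-0.026,0.0],"dr":[0,0,0.0]},{"offset":[0.0,-0.026,0.0],"dr":[0,0,0.0]},{"offset":[0.0,-0.025,0.0],"dr":[0,0,0.0]},{"offset":[0.0,-0.026,0.0],"dr":[0,0,0.0]}]
[{"offset":[0.0,-0.025,0.0],"dr":[0,0,0.0]},{"offset":[0.0,-0.026,0.0],"dr":[0,0,0.0]},{"offset":[0.0,-0.026,0.0],"dr":[0,0,0.0]},{"offset":[0.0,-0.025,0.0],"dr":[0,0,0.0]},{"offset":[0.0,-0.026,0.0],"dr":[0,0,0.0]},{"offset":[0.0,-0.026,0.0],"dr":[0,0,0.0]}]
```

View pics/c15.png

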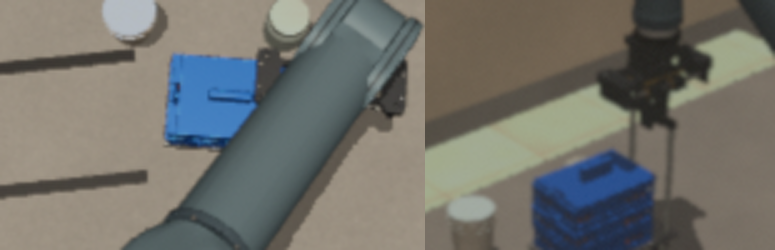

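The dolly follows the hand straight, the load is seated, and the bay mouth is ahead. I'll turn gently, then run straight in.

Request:
jog_arm(rows=[{"offset": [0,-0.01,0],"dr": [0,0,0]},{"offset": [0,-0.02,0],"dr": [0,0,0]},{"offset": [0,-0.01,0],"dr": [0,0,0]},{"offset": [0.004,-0.027,0],"dr": [0,0,-0.012]},{"offset": [0.005,-0.026,0],"dr": [0,0,-0.013]},{"offset": [0.004,-0.027,0],"dr": [0,0,-0.012]},{"offset": [0.005,-0.026,0],"dr": [0,0,-0.012]},{"offset": [0.004,-0.027,0],"dr": [0,0,-0.012]}])

```text
t: 45.08
tcp_pos: [0.6377, -0.0516, 0.2434]
eef_rot: [-3.141, -0.001, 0.039]
contact_force: [1.2, -2.8, 5.3]
finger_gap: 0.15
grasp_force: 35.2
```

Request:
jog_arm(rows=[{"offset": [0.005,-0.027,0],"dr": [0,0,-0.013]},{"offset": [0.004,-0.026,0],"dr": [0,0,-0.012]},{"offset": [0.005,-0.027,0],"dr": [0,0,-0.012]},{"offset": [0.004,-0.027,0],"dr": [0,0,-0.013]},{"offset": [0,-0.02,0],"dr": [0,0,0]},{"offset": [0,-0.01,0],"dr": [0,0,0]}])

```text
t: 45.82
tcp_pos: [0.6416, 0.0183, 0.2434]
eef_rot: [-3.14, -0.001, 0.118]
contact_force: [1.4, -1.3, 5.6]
finger_gap: 0.151
grasp_force: 35.1
```

Run:
```python
from path import *
s=robot.sense();a=np.degrees(s['eef_rot'][2]);print(s['t'],s['tcp_pos'],a,s['contact_force'],s['finger_gap'],s['joint_positions'].round(2))
q=s['tcp_pos'];h=np.radians(a+90);D=np.array((q[0]+.122*np.cos(h),q[1]+.122*np.sin(h)));print('dolly',D,a+90)
b=np.radians(96.8);w=D-[.612,.265];print('in bay frame',w@[np.cos(b),np.sin(b)],w@[-np.sin(b),np.cos(b)])
snap('top','top16');snap('side','side16')
```

```text
45.825 [0.64159471 0.01830125 0.24343182] 6.789029682606524 [ 1.44022405 -1.25276738  5.60053755] 0.1510716837551321 [-0.65  0.68  0.85  1.61 -0.56  1.11 -1.1 ]
dolly [0.62717262 0.13944581] 96.78902968260653
in bay frame -0.12646747826013258 -0.00019977621871012166
```

Request:
jog_arm(rows=[{"offset": [0,-0.014,0],"dr": [0,0,0]},{"offset": [0,-0.022,0],"dr": [0,0,0]},{"offset": [0,-0.026,0],"dr": [0,0,0]},{"offset": [0,-0.026,0],"dr": [0,0,0]},{"offset": [0,-0.026,0],"dr": [0,0,0]},{"offset": [0,-0.026,0],"dr": [0,0,0]},{"offset": [0,-0.026,0],"dr": [0,0,0]},{"offset": [0,-0.024,0],"dr": [0,0,0]}])

```text
t: 46.92
tcp_pos: [0.6298, 0.1114, 0.2434]
eef_rot: [-3.141, 0.0, 0.118]
contact_force: [0.6, -3.1, 6.7]
finger_gap: 0.147
grasp_force: 35.0
```

Request:
jog_arm(rows=[{"offset": [0,-0.02,0],"dr": [0,0,0]},{"offset": [0,-0.016,0],"dr": [0,0,0]},{"offset": [0,-0.012,0],"dr": [0,0,0]},{"offset": [0,-0.008,0],"dr": [0,0,0]},{"offset": [0,-0.004,0],"dr": [0,0,0]},{"offset": [0,0,0],"dr": [0,0,0]},{"offset": [0,0,0],"dr": [0,0,0]},{"offset": [0,0,0],"dr": [0,0,0]}])

```text
t: 47.92
tcp_pos: [0.6261, 0.1422, 0.2433]
eef_rot: [-3.14, 0.0, 0.119]
contact_force: [0.8, -0.1, 6.6]
finger_gap: 0.152
grasp_force: 35.0
```

Run:
```python
from path import *
s=robot.sense();a=np.degrees(s['eef_rot'][2]);print(s['t'],s['tcp_pos'],a,s['contact_force'],s['finger_gap'],s['joint_positions'].round(2))
q=s['tcp_pos'];h=np.radians(a+90);D=np.array((q[0]+.122*np.cos(h),q[1]+.122*np.sin(h)));print('dolly',D,a+90)
b=np.radians(96.8);w=D-[.612,.265];print('in bay frame',w@[np.cos(b),np.sin(b)],w@[-np.sin(b),np.cos(b)])
d=snap('top','top17');t=snap('side','side17')
im=d['image'][:,:,::-1]; si=t['image'][:,:,::-1]
f=lambda a,k:cv2.resize(np.ascontiguousarray(a),None,fx=k,fy=k,interpolation=cv2.INTER_CUBIC)
cv2.imwrite('pics/c17.png',np.hstack([f(im[110:210,165:285],3),f(si[130:230,165:295],3)]))
```

```text
47.925 [0.6260755  0.14216341 0.24332011] 6.8002175889612895 [ 0.76051269 -0.10222387  6.58687055] 0.15226603087215168 [-0.85  0.68  0.86  1.61 -0.56  1.11 -1.3 ]
dolly [0.61162976 0.26330515] 96.80021758896129
in bay frame -0.0016390937701157887 0.0005683141886138898
```

View pics/c17.png

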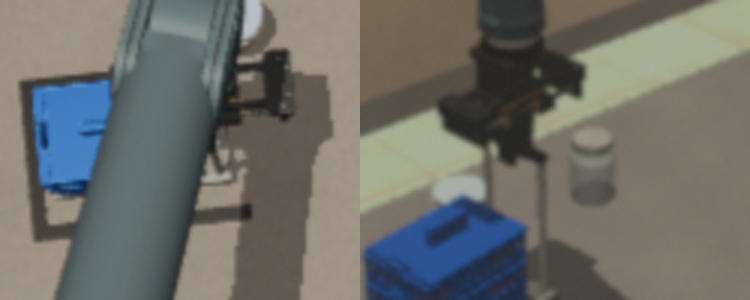

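Request:
jog_arm(rows=[{"offset": [0,0,-0.002],"dr": [0,0,0]},{"offset": [0,0,0],"dr": [0,0,0]},{"offset": [0,0,0],"dr": [0,0,0]}])

```text
t: 48.4
tcp_pos: [0.6258, 0.1409, 0.2435]
eef_rot: [-3.141, 0.002, 0.117]
contact_force: [-0.5, 0.0, -0.1]
finger_gap: 0.149
grasp_force: 35.0
```

Request:
jog_arm(rows=[{"offset": [0,0,0],"dr": [0,0,0]},{"offset": [0,0,0],"dr": [0,0,0]},{"offset": [0,0,0],"dr": [0,0,0]},{"offset": [0,0,0],"dr": [0,0,0]},{"offset": [0,0,-0.03],"dr": [0,0,0]},{"offset": [0,0,-0.05],"dr": [0,0,0]},{"offset": [0,0,-0.07],"dr": [0,0,0]},{"offset": [0,0,-0.07],"dr": [0,0,0]}], grip=-0.1)

```text
t: 49.4
tcp_pos: [0.6267, 0.1399, 0.3564]
eef_rot: [3.142, -0.001, 0.116]
contact_force: [0.9, 0.2, -0.4]
finger_gap: 0.548
grasp_force: 0.0
```

Request:
jog_arm(rows=[{"offset": [0,0.1,-0.02],"dr": [0,0,0]},{"offset": [0,0.12,0],"dr": [0,0,0]},{"offset": [-0.04,0.12,0],"dr": [0,0,0]},{"offset": [-0.08,0.1,0],"dr": [0,0,0]},{"offset": [-0.08,0.1,0],"dr": [0,0,0]},{"offset": [-0.08,0.1,0],"dr": [0,0,0]},{"offset": [0,0.1,0],"dr": [0,0,0]},{"offset": [0,0,0],"dr": [0,0,0]}])

```text
t: 50.4
tcp_pos: [0.5316, -0.2441, 0.3657]
eef_rot: [3.139, -0.001, 0.109]
contact_force: [1.1, 0.5, -0.5]
finger_gap: 0.55
grasp_force: 0.0
```

Run:
```python
from path import *
s=robot.sense();print(s['t'],s['tcp_pos'],s['contact_force'])
d=snap('top','top18');t=snap('side','side18')
im=d['image'][:,:,::-1]; si=t['image'][:,:,::-1]
f=lambda a,k:cv2.resize(np.ascontiguousarray(a),None,fx=k,fy=k,interpolation=cv2.INTER_CUBIC)
cv2.imwrite('pics/c18.png',np.hstack([f(im[120:200,165:265],4.5)[:360],f(si[140:230,155:230],4)]))
```

```text
50.4 [ 0.53159489 -0.24405227  0.36571555] [ 1.14203826  0.51938055 -0.53947996]
```

View pics/c18.png

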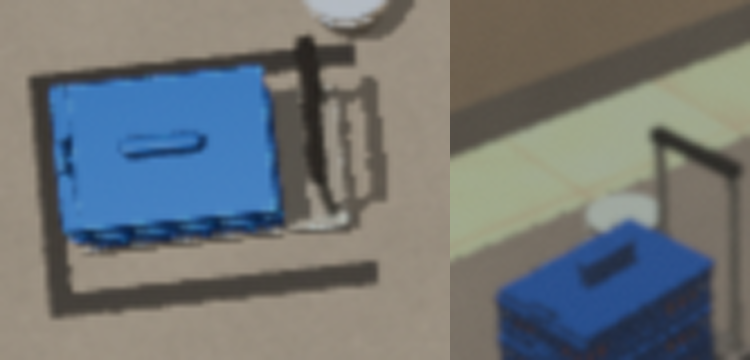

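The dolly stands inside the tape and looks parallel to it. I'll check numerically that the release didn't shift it.

Run:
```python
from path import *
d=load('top18'); cr=lambda p:((proj(d,p)+.39-[165,120])*4.5).round(0)
for D in((.6116,.2633,np.radians(96.8)),):
    f=dollypts(D); print('bar',cr(f(-.122,-.054,.252)),cr(f(-.122,.054,.252)),'deck rear L',cr(f(-.135,.06,.045)),'cover',[cr(f(a,b,.171)) for a,b in((.08,-.056),(.08,.056),(-.08,-.056),(-.08,.056))],'cover if deck at 0')
B=dollypts((.6116,.265,np.radians(96.8)));print('tape in',[cr(B(*p,0)) for p in((.105,-.085),(.105,.085),(-.155,-.085),(-.155,.085))])
```

```text
bar [305.  37.] [319. 184.] deck rear L [350. 229.] cover [array([49., 84.]), array([ 61., 228.]), array([257.,  65.]), array([270., 208.])] cover if deck at 0
tape in [array([55., 95.]), array([ 70., 292.]), array([358.,  67.]), array([376., 263.])]
```

```bash
python3 -c "
from bench import robot
print(robot.finish_job())"
```

```text
the job is handed in; nothing more can be done
None
```

The three trays and the cover are stacked and seated on the dolly, which stands inside the taped bay, parallel to the tape and facing the closed end; I handed the job in at about 50 s. I couldn't see the castors at the end, but the last stretch into the bay was a straight push of more than 120 mm.

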